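# Wedge the keeper open and empty the mould nest

### The job

The moulded brackets sit in the nest under a spring-loaded keeper bar that has to be held back while they come out: push the plastic wedge into the channel behind the stop block so that it alone holds the keeper fully open, and let go of it. Lift every bracket out of the nest and stand it flat on its foot plate on the floor of the shallow tray, rib up, none stacked. When the nest is empty, draw the wedge out so that the keeper springs fully shut, and lay the wedge flat back on its rubber mat, leaving the bottle, vial and handset alone.

Things in the scene. Friction and masses are not known exactly. Their poses are not given: they have to be found in the camera images.
- fixture: Aluminium mould nest fixed to the bench, base plate 8 mm thick. Origin: on the bench under the middle of the row of five cavities; x points to the spring housing (away from the robot at yaw 0), y along the row. Base plate x -67 to +157, y -155 to +155 mm. Cavities 93 x 53 mm (long side along x), floor z 8, rim z 20 mm, centred at x 0, y -120, -60, 0, +60, +120 mm. Nothing is above z 45 mm but bracket ribs.
- lip (a point): Middle of the keeper bar's lip, at its underside; it moves with the keeper. The steel bar (25 mm wide, 296 long in y, z 26 to 36 mm) lies over the +x ends of the brackets: shut, the lip is at fixture x 35 mm and covers 10 mm of each foot plate. The bar is one piece with the pusher bar behind the stop block, joined by two flat arms (16 mm wide, top z 44 mm) at y -85 and -10 mm.
- channel (a point): Mouth of the wedge channel, at its floor: fixture x 106, y 145, z 8 mm. The channel runs to fixture -y between the dark fixed stop block (back face x 90, y 40 to 145, top z 40 mm) and the steel pusher bar (front face x 104 mm when shut, 12 mm thick, z 11 to 41, ends at y 145 mm): 14 mm wide when shut, open on top and at the mouth. This point is on the centre line of the wedge when home.
- end_stop (a point): Middle of the fixed end stop's face that closes the channel: fixture x 106, y 40 mm, z 18 mm (the stop reaches up to z 28 mm). The wedge's nose meets it when home.
- keeper (a joint): How far the keeper (and pusher bar) is pushed back along fixture +x, in m: 0 = shut; at most 0.026. A spring always drives it shut (3.5 N at 0, 5.3 N at 0.018). The wedge's full width holds it at about 0.018; brackets come out freely above about 0.014.
- bracket0: Black moulded plastic bracket, about 120 g (or None if absent): foot plate 90 (x) x 50 (y) x 14 mm with an upright rib 50 (x) x 12 (y) mm on its middle, rib top 44 mm above the underside; grip it by the rib (across y). Origin: centre of the underside, z up through the rib. Starts in a cavity of the nest with its long side along fixture x (1.5 mm play all round).
- bracket1: Black moulded plastic bracket, about 120 g (or None if absent): foot plate 90 (x) x 50 (y) x 14 mm with an upright rib 50 (x) x 12 (y) mm on its middle, rib top 44 mm above the underside; grip it by the rib (across y). Origin: centre of the underside, z up through the rib. Starts in a cavity of the nest with its long side along fixture x (1.5 mm play all round).
- bracket2: Black moulded plastic bracket, about 120 g (or None if absent): foot plate 90 (x) x 50 (y) x 14 mm with an upright rib 50 (x) x 12 (y) mm on its middle, rib top 44 mm above the underside; grip it by the rib (across y). Origin: centre of the underside, z up through the rib. Starts in a cavity of the nest with its long side along fixture x (1.5 mm play all round).
- bracket3: Black moulded plastic bracket, about 120 g (or None if absent): foot plate 90 (x) x 50 (y) x 14 mm with an upright rib 50 (x) x 12 (y) mm on its middle, rib top 44 mm above the underside; grip it by the rib (across y). Origin: centre of the underside, z up through the rib. Starts in a cavity of the nest with its long side along fixture x (1.5 mm play all round).
- bracket4: Black moulded plastic bracket, about 120 g (or None if absent): foot plate 90 (x) x 50 (y) x 14 mm with an upright rib 50 (x) x 12 (y) mm on its middle, rib top 44 mm above the underside; grip it by the rib (across y). Origin: centre of the underside, z up through the rib. Starts in a cavity of the nest with its long side along fixture x (1.5 mm play all round).
- wedge: White plastic wedge, 150 long (x), 30 mm high (z), 160 g. Origin: mid length, centre of underside; x to the nose. Tail half (x -75 to 0): bar, y -16 to +16. Nose half: y -16 side stays flat (goes against the stop block), +y side slopes from y +16 at x 0 to y -8 at x +75. Grip the tail across y.
- wedge_tail (a point): Grip point on the wedge's tail: wedge x -53, y 0, z 15 mm. Home in the channel the wedge points to fixture -y, origin at fixture x 106, y 115 mm, its last 45 mm sticking out of the mouth. Pushing it in takes up to about 15 N; friction then keeps it there. The bench is 8 mm below the tail there, or the base plate's edge.
- mat: Black rubber mat, 220 (x) x 120 (y) x 3 mm, fixed flat on the bench. Origin: centre of the underside. The wedge starts on it.
- tray: White plastic tray fixed to the bench, 230 (x) x 200 (y) x 32 mm high outside, walls 5 mm and floor 5 mm thick (inside 220 x 190 mm). Origin: centre of the underside. Room for six brackets in two rows of three, long sides along x.
- reagent_bottle: Bystander: clear jar 54 mm wide, 110 mm high with black cap. Origin: centre of the underside.
- small_vial: Bystander: amber vial 36 mm wide, 70 mm high. Origin: centre of the underside.
- handset: Bystander: black keypad handset 190 x 95 x 30 mm lying on the bench. Origin: centre of the underside.
Things that resemble listed ones, but are neither listed nor needed, are in the scene too. What is shaped like the bracket2 but turquoise is not meant. What is shaped like the bracket3 but turquoise is not meant.

How it is judged:
By the outcome, as a careful person would: the job done as asked, in the order asked, and still so for the second after the job is handed in, with the robot touching nothing.
Of bracket0, bracket1, bracket2, bracket3, bracket4 only 3 to 5 are there at a start; the rules pass over those that are not, and their reading is None.
At some moment in a run one of wedge, bracket0, bracket1, bracket2, bracket3, bracket4 may be knocked a few centimetres aside while the robot is not near it.
Once in a run the grip may slacken for a moment while it holds something.
It also fails if it takes over 210 s, if anything falls off the work surface, if the arm or the gripper's body presses on something with over 40 N, if the wrist force passes 120 N, or if a joint passes its speed limit or range.

### The arm

A 7-joint arm with a two-finger parallel gripper is mounted at the origin on the work surface. World frame = base frame: x ahead of the robot, y to its left, z up, the work surface at z = 0. Lengths are in mm, angles in rad, forces in N, time in s.
With the tool pointing down it reaches from about 400 to 875 mm from the base axis. Payload 4.4 kg.
Tool frame: the origin (TCP) lies at the very end of the fingers, on their centre line; the grasp point (between the pads) lies 19 mm behind it; y points along the fingers, z is the direction in which the jaws open and shut, and the axes are right-handed (so a half turn about y gives the same grasp; the last joint's range is limited). The gripper opens to 85 mm and grips with 20 to 120 N. Pads are 22 mm wide; open, the fingers measure 114 mm over their backs; the gripper's body (76 mm by 85 mm) begins 54 mm behind the grasp point. The pads swing forward as they close: fully open they stand 13 mm farther back than shut.
Start: joints at [1.128, 0.628, 0.038, 1.517, -0.027, 0.996, -0.02], TCP at [239.193, -604.404, 231.313] pointing down, gripper open.
Joint ranges: [-3.06, 3.06], [-0.37, 2.12], [-1.25, 1.32], [0.18, 2.47], [-1.1, 4.24], [0.23, 1.98], [-2.94, 2.94]. Speed limits (rad/s): [2.57, 2.57, 3.14, 3.14, 3.14, 3.14, 3.14].

### API

Orientations are given as [roll, pitch, yaw] about the fixed x, y, z axes, in that order (R = Rz(yaw) Ry(pitch) Rx(roll)).
In Python, from cell import read_state, get_image, finish_job gives the robot as it stands. The module is installed in compiled form; this text tells all that it offers.
- The arm moves only by the tool servo_tool, never from a script. Its argument "increments" is a list of rows, each an object of numbers: "dx", "dy", "dz": the shift along the world's x, y, z in cm; "ax", "ay", "az": the turn, a rotation vector about the world's x, y, z in rad; "claw": the closure, from -1 (fully open) to 1 (shut). A call has 1 to 8 rows; each row is the pose to reach, as a shift and turn from the pose commanded when the call began; what a row does not reach only later rows make up. A row lasts 1/12 s, in which the tool goes at most 41.7 mm and 7.16 degrees, less where a joint would pass 70% of its speed; a pose out of reach is approached as far as the arm can. A call with a gripper value outside its range is refused whole. The fingers move at their own pace and stop on an object; the grip force is fixed at half the most. Time passes only in rows, so rows that repeat a pose let the fingers close. It gives the time, the measured TCP pose, the force and the opening at its end, in the units of the state.
- read_state(): the state, without advancing time (a new reading comes with each control period).
- get_image(name): name is "scene" or "top" or "wrist"; returns a dict with "color" (420x560x3 uint8, red, green, blue), "fov_y" (degrees; the focal length in pixels is half the picture's height over the tangent of half this angle, whatever the lens; pixels are square), "cx", "cy" (the principal point, pixels), "R" (3x3) and "t" (3): a world point X has camera coordinates R X + t. Camera axes: x right, y down, z forward; pixel columns grow to the right and rows downward; lengths in mm; the calibration is good to about 2 mm. A picture is of the moment at which its call begins. There is no depth.
- finish_job(): hands the job in, once; it reports no verdict.
The state is a dict: "clock": time; "qpos": joint angles; "qd": joint speeds; "tau": joint torques, N m; "eef_pos": TCP position; "tool_rot": TCP orientation; "force": force on the tool from outside, world axes, zero at the start; "torque": the same for the moment, N m; "width": finger opening in mm.
Only numpy, scipy, OpenCV 4.12 (cv2) and the standard library are available. Lean on these libraries where they do the work, as an engineer would, in place of code of your own. Each camera call takes 0.05 s, during which the arm holds its last target.

## Working session

There is one attempt and no reset: what is moved stays moved. The work goes in short steps, Python scripts to look and compute and a tool call to move; the robot and the scene stay as the last step left them, time stands still between calls to the robot, and variables do not carry over. Pictures are saved under pics/ and viewed, and the job is handed in when it is done.

Besides the shell and the picture viewer there is one more tool, called after "Emit:" in YAML: its name, and indented under it one key for each argument. servo_tool: Moves the arm, as the interface text tells. Its arguments: {"type":"object","properties":{"increments":{"type":"array","items":{"type":"object","properties":{"dx":{"type":"number"},"dy":{"type":"number"},"dz":{"type":"number"},"ax":{"type":"number"},"ay":{"type":"number"},"az":{"type":"number"},"claw":{"type":"number"}}}}},"required":["increments"]}

```bash
mkdir -p pics; ls
cat > h.py <<'E'
import numpy as np, cv2
from cell import read_state, get_image, finish_job
def snap(n,f):
    im=get_image(n); cv2.imwrite(f'pics/{f}.png',im['color'][:,:,::-1]); 
    import pickle; pickle.dump(im,open(f'pics/{f}.pkl','wb')); return im
def load(f):
    import pickle; return pickle.load(open(f'pics/{f}.pkl','rb'))
def foc(im): return im['color'].shape[0]/2/np.tan(np.radians(im['fov_y'])/2)
def back(im,u,v,z):
    f=foc(im); R=np.array(im['R']);t=np.array(im['t'])
    d=R.T@np.array([(u-im['cx'])/f,(v-im['cy'])/f,1]); c=-R.T@t
    return c+d*(z-c[2])/d[2]
def proj(im,X):
    p=np.array(im['R'])@np.array(X,float)+np.array(im['t']); f=foc(im)
    return np.array([im['cx']+f*p[0]/p[2], im['cy']+f*p[1]/p[2]])
def crop(f,x0,y0,x1,y1,s,out):
    a=load(f)['color'][:,:,::-1][y0:y1,x0:x1]
    cv2.imwrite(f'pics/{out}.png',cv2.resize(a,None,fx=s,fy=s,interpolation=cv2.INTER_CUBIC))
def st():
    s=read_state(); print({k:np.round(s[k],3).tolist() for k in s})
E
python3 - <<'E'
from h import *
st()
for n in ['scene','top','wrist']:
    im=snap(n,n+'0'); print(n,im['fov_y'],im['cx'],im['cy'],np.round(im['R'],3).tolist(),np.round(im['t'],1), np.round(-np.array(im['R']).T@im['t'],1))
E
```

```text
pics
{'clock': 0.0, 'qpos': [1.128, 0.629, 0.038, 1.518, -0.027, 0.996, -0.02], 'qd': [0.001, 0.001, 0.0, -0.0, 0.0, 0.001, 0.001], 'tau': [-0.0, -56.34, 1.226, -19.344, 0.011, 0.011, 0.0], 'eef_pos': [238.995, -603.807, 230.39], 'tool_rot': [-1.573, -0.0, -2.765], 'force': [-0.414, 0.623, 0.583], 'torque': [-0.004, 0.003, 0.012], 'width': 85.852}
scene 42.39283434801013 293.09742760518503 206.546008363036 [[-0.049, 0.999, 0.012], [0.616, 0.04, -0.787], [-0.786, -0.032, -0.617]] [-1.2000e+00 -3.0040e+02  1.6913e+03] [1514.4   66.7  808.1]
top 50.68786373028024 275.47250187983946 209.89697444263686 [[0.016, -0.999, 0.035], [-0.991, -0.02, -0.13], [0.131, -0.033, -0.991]] [ -7.4 544.6 896.1] [422.6  32.7 959.1]
wrist 65.09563722419176 276.8125137095898 212.83462782779995 [[0.367, -0.93, -0.002], [-0.887, -0.351, 0.3], [-0.28, -0.108, -0.954]] [-647.4  -38.3  381.8] [ 310.6 -574.3  374.4]
```

View pics/scene0.png

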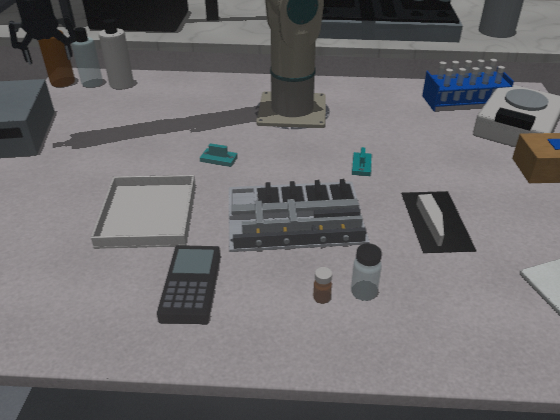

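View pics/top0.png

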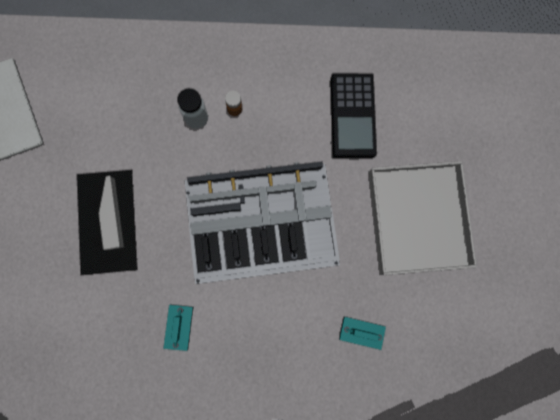

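View pics/wrist0.png

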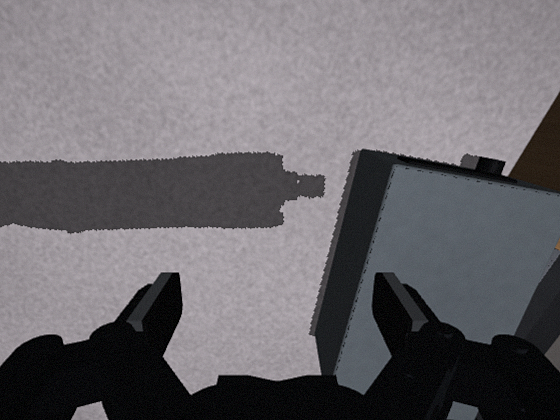

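The top view shows the fixture around (262,220) with four black brackets at (207,250), (236,248), (265,243) and (292,241); the cavity near (320,238) is empty. The wedge is on its mat at (110,215) and the tray is at (420,220). The turquoise decoys at (178,327) and (363,333) aren't wanted. Next I'll enlarge.

Run:
```python
from h import *
crop('top0',180,155,345,285,4.8,'c1')
crop('top0',70,160,145,280,5,'c2')
crop('top0',360,155,480,280,4.7,'c3')
```

```text
(no output)
```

View pics/c1.png

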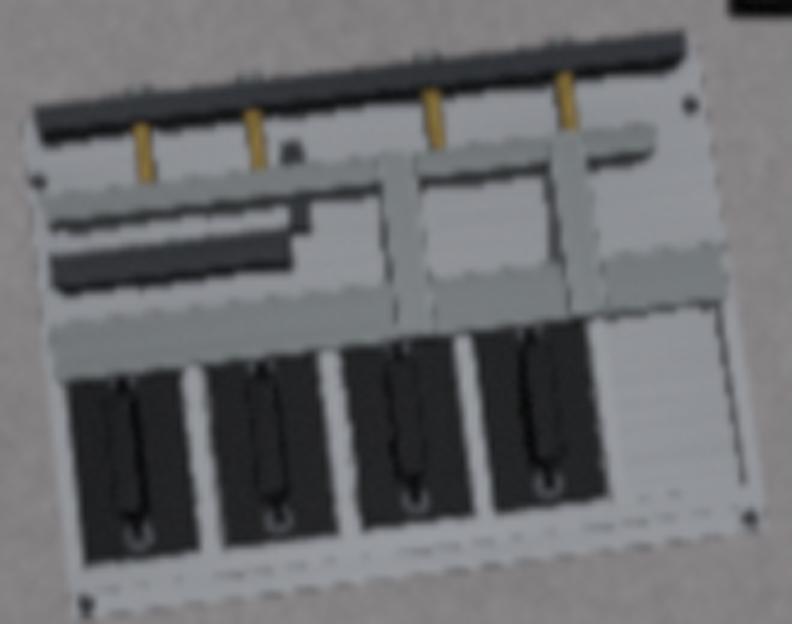

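View pics/c2.png

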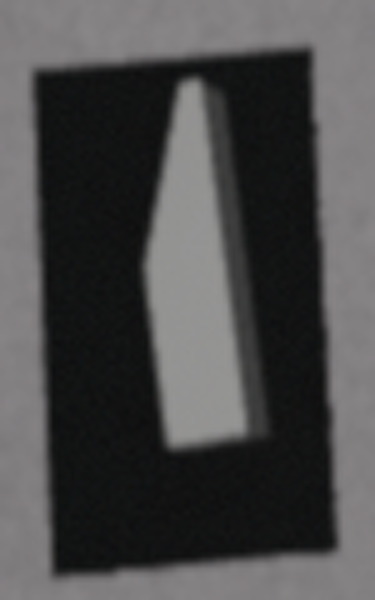

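View pics/c3.png

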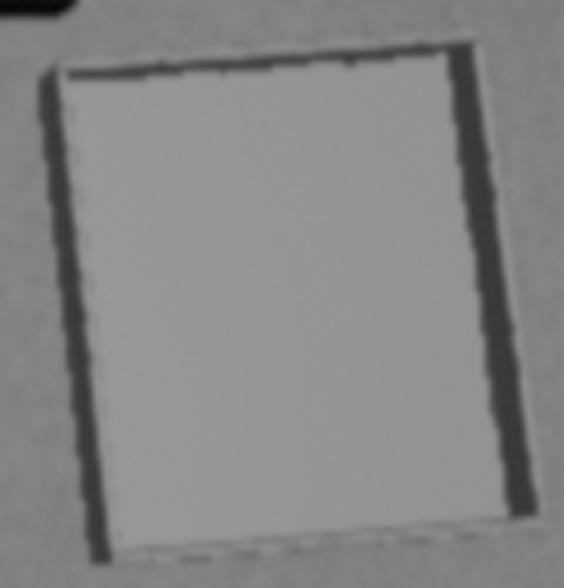

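Run:
```python
from h import *
crop('scene0',215,170,375,260,4.9,'c4')
crop('scene0',395,180,480,260,7,'c5')
```

```text
(no output)
```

View pics/c4.png

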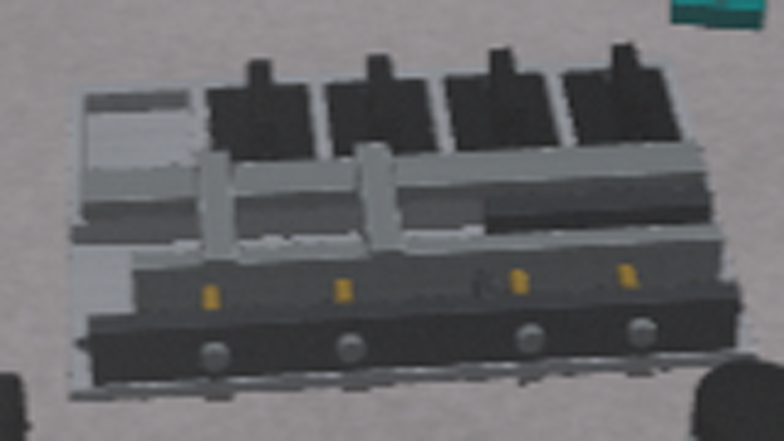

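View pics/c5.png

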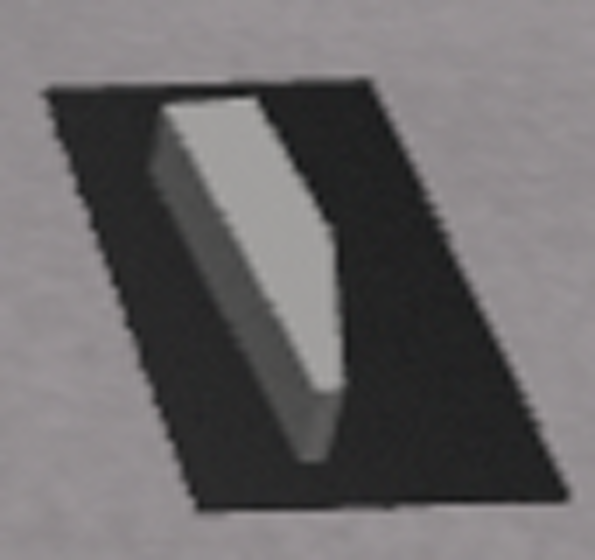

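```bash
cat > fit.py <<'E'
from h import *
from scipy.optimize import least_squares
def fit(im,pts,x0=(500,0,0),c=None):
    # pts: list of (X local, (u,v)); c=(x0,y0,s) crop
    if c: pts=[(X,((p[0]+.5)/c[2]-.5+c[0],(p[1]+.5)/c[2]-.5+c[1])) for X,p in pts]
    L=np.array([p[0] for p in pts],float); U=np.array([p[1] for p in pts])
    def w(q): 
        cs,sn=np.cos(q[2]),np.sin(q[2]); 
        return np.c_[q[0]+cs*L[:,0]-sn*L[:,1], q[1]+sn*L[:,0]+cs*L[:,1], L[:,2]]
    f=lambda q:(np.array([proj(im,X) for X in w(q)])-U).ravel()
    r=least_squares(f,x0,x_scale=[100,100,1],loss='soft_l1'); print(np.round(r.x,4)); print(np.round(r.fun.reshape(-1,2),2).tolist()); return r.x
E
python3 - <<'E'
from fit import *
t=load('top0'); s=load('scene0')
F=[((-67,155,8),(80,616)),((-67,-155,8),(764,530)),((35,148,36),(62,380)),((35,-148,36),(727,300)),((60,-148,36),(722,245)),((60,148,36),(50,325)),((104,145,41),(50,207)),((116,145,41),(45,192)),((90,145,40),(50,257)),((90,40,40),(290,232))]
fit(t,F,(400,0,0),(180,155,4.8))
S=[((-67,-155,8),(75,90)),((157,-155,8),(70,397)),((35,-148,36),(85,172)),((60,-148,36),(82,200)),((35,148,36),(697,142)),((60,148,36),(706,175)),((116,145,41),(722,240)),((104,145,41),(719,226))]
fit(s,S,(400,0,0),(215,170,4.9))
W=[((75,-16,33),(203,78)),((75,-8,33),(181,82)),((0,16,33),(143,263)),((-75,16,33),(168,450)),((-75,-16,33),(247,438))]
fit(t,W,(400,200,0),(70,160,5))
W=[((75,-16,33),(313,390)),((75,-8,33),(346,386)),((0,16,33),(333,228)),((-75,16,33),(260,98)),((-75,-16,33),(165,103)),((75,-16,3),(297,462)),((-75,-16,3),(150,170))]
fit(s,W,(400,200,0),(395,180,7))
M=[((110,60,3),(35,72)),((110,-60,3),(311,48)),((-110,60,3),(55,575)),((-110,-60,3),(336,550))]
fit(t,M,(400,200,0),(70,160,5))
T=[((115,100,32),(40,75)),((115,-100,32),(473,42)),((-115,-100,32),(538,517)),((-115,100,32),(90,563))]
fit(t,T,(400,-200,0),(360,155,4.7))
for n,(u,v) in dict(scene_tray=1).items() if False else []: pass
crop('scene0',90,165,205,255,6.5,'c6')
E
```

```text
[4.766471e+02 2.449330e+01 1.379000e-01]
[[-1.38, 0.35], [1.09, 0.23], [-1.08, 0.07], [1.13, 0.02], [0.55, -0.19], [0.25, -0.39], [-0.75, 2.89], [-0.27, 0.36], [-0.02, -0.84], [0.27, -1.46]]
[4.775294e+02 2.521700e+01 1.377000e-01]
[[-0.87, 0.27], [-0.32, -1.55], [-0.82, -0.39], [-0.22, 0.61], [0.42, 0.1], [0.53, -0.13], [0.74, 0.29], [0.34, -0.23]]
[5.337326e+02 3.537057e+02 1.835000e-01]
[[-0.31, 0.48], [0.25, 0.28], [0.55, 0.88], [-0.15, -0.8], [-0.3, -0.98]]
[5.314439e+02 3.535757e+02 1.807000e-01]
[[0.43, -0.16], [-0.77, 0.13], [-0.19, 0.54], [-0.52, -0.3], [0.2, -0.09], [0.29, -0.24], [0.44, 0.21]]
[5.174414e+02 3.627899e+02 1.093000e-01]
[[-0.43, -0.78], [0.34, -0.62], [-0.62, 0.84], [0.79, 0.46]]
[ 5.349385e+02 -3.068063e+02  9.010000e-02]
[[0.51, -2.71], [-0.74, -1.66], [-0.7, 3.75], [0.99, 1.14]]
```

View pics/c6.png

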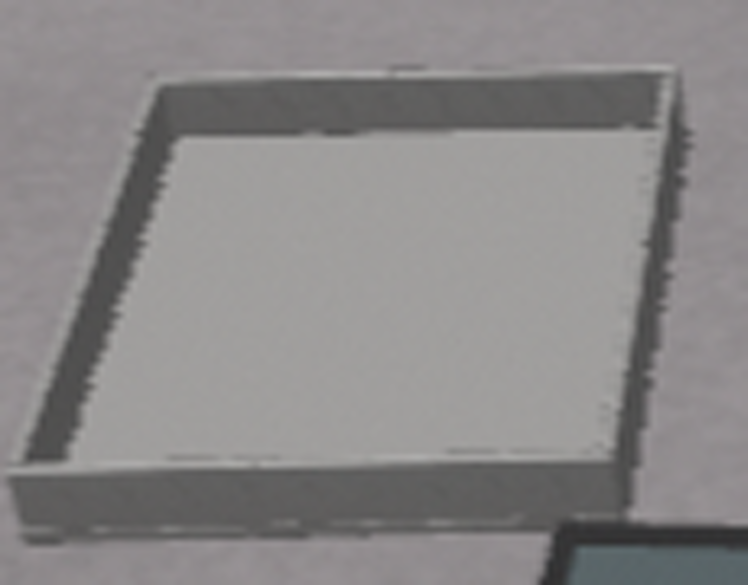

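Run:
```python
from fit import *
t=load('top0'); s=load('scene0')
fit(t,[((115,100,32),(60,68)),((115,100,0),(40,78)),((-115,100,0),(92,563)),((-115,100,32),(110,560)),((115,-100,32),(476,40)),((-115,-100,32),(540,515))],(500,-300,0),(360,155,4.7))
fit(s,[((-115,-100,32),(155,80)),((-115,100,32),(680,70)),((115,-100,32),(10,470)),((115,100,32),(615,462)),((115,-100,0),(25,540))],(500,-300,0),(90,165,6.5))
fit(s,[((110,-60,3),(200,510)),((110,60,3),(570,498)),((-110,-60,3),(45,90)),((-110,60,3),(372,80))],(500,300,0),(395,180,7))
print(back(t,190,100,110),back(t,233,98,70),back(t,232,327,0),back(t,353,115,30))
```

```text
[ 5.365778e+02 -3.129159e+02  9.460000e-02]
[[-1.16, -1.68], [-0.48, -0.57], [-0.35, 0.36], [-0.1, 1.22], [1.1, -2.09], [1.91, 3.2]]
[ 5.378401e+02 -3.139709e+02  9.470000e-02]
[[0.06, -0.83], [0.37, -0.59], [-0.67, 0.48], [-0.02, -0.24], [0.23, 0.71]]
[5.175048e+02 3.630909e+02 1.115000e-01]
[[-0.43, 0.05], [0.56, -0.09], [-0.26, -0.08], [0.15, 0.03]]
[751.21638343 178.0039052  110.        ] [773.66799931  95.92940132  70.        ] [299.13419815  88.81142877   0.        ] [ 758.40858629 -164.26989843   30.        ]
```

Emit:
servo_tool:
  increments:
    - {"dx": 2.3, "dy": 3.3, "az": 0.11}
    - {"dx": 4.6, "dy": 6.6, "az": 0.22}
    - {"dx": 6.9, "dy": 9.9, "az": 0.33}
    - {"dx": 9.2, "dy": 13.2, "az": 0.44}
    - {"dx": 11.5, "dy": 16.5, "az": 0.55}
    - {"dx": 13.8, "dy": 19.8, "az": 0.66}
    - {"dx": 16.1, "dy": 23.1, "az": 0.77}
    - {"dx": 18.4, "dy": 26.4, "az": 0.88}

```text
invalid input at $.increments[0]: expected keys dx, dy, dz, ax, ay, az, claw
```

All seven keys are required in each row.

Emit:
servo_tool:
  increments:
    - {"dx": 2.3, "dy": 3.3, "dz": 0, "ax": 0, "ay": 0, "az": 0.11, "claw": -1}
    - {"dx": 4.6, "dy": 6.6, "dz": 0, "ax": 0, "ay": 0, "az": 0.22, "claw": -1}
    - {"dx": 6.9, "dy": 9.9, "dz": 0, "ax": 0, "ay": 0, "az": 0.33, "claw": -1}
    - {"dx": 9.2, "dy": 13.2, "dz": 0, "ax": 0, "ay": 0, "az": 0.44, "claw": -1}
    - {"dx": 11.5, "dy": 16.5, "dz": 0, "ax": 0, "ay": 0, "az": 0.55, "claw": -1}
    - {"dx": 13.8, "dy": 19.8, "dz": 0, "ax": 0, "ay": 0, "az": 0.66, "claw": -1}
    - {"dx": 16.1, "dy": 23.1, "dz": 0, "ax": 0, "ay": 0, "az": 0.77, "claw": -1}
    - {"dx": 18.4, "dy": 26.4, "dz": 0, "ax": 0, "ay": 0, "az": 0.88, "claw": -1}

```text
clock: 0.82
eef_pos: [423.8, -338.7, 231.3]
tool_rot: [-1.571, -0.0, -1.88]
force: [0.9, -0.6, -1.2]
width: 85.3
```

Emit:
servo_tool:
  increments:
    - {"dx": 1, "dy": 4, "dz": 0, "ax": 0, "ay": 0, "az": 0.11, "claw": -1}
    - {"dx": 2, "dy": 8, "dz": 0, "ax": 0, "ay": 0, "az": 0.22, "claw": -1}
    - {"dx": 3, "dy": 12, "dz": 0, "ax": 0, "ay": 0, "az": 0.33, "claw": -1}
    - {"dx": 4, "dy": 16, "dz": 0, "ax": 0, "ay": 0, "az": 0.44, "claw": -1}
    - {"dx": 5, "dy": 20, "dz": 0, "ax": 0, "ay": 0, "az": 0.55, "claw": -1}
    - {"dx": 6, "dy": 24, "dz": 0, "ax": 0, "ay": 0, "az": 0.66, "claw": -1}
    - {"dx": 6.5, "dy": 28, "dz": 0, "ax": 0, "ay": 0, "az": 0.77, "claw": -1}
    - {"dx": 6.5, "dy": 32, "dz": 0, "ax": 0, "ay": 0, "az": 0.88, "claw": -1}

```text
clock: 1.48
eef_pos: [489.1, -18.3, 231.4]
tool_rot: [-1.569, -0.0, -1.0]
force: [0.6, -0.4, -0.2]
width: 85.2
```

Emit:
servo_tool:
  increments:
    - {"dx": 0, "dy": 4, "dz": 0, "ax": 0, "ay": 0, "az": 0.11, "claw": -0.5}
    - {"dx": 0, "dy": 8, "dz": 0, "ax": 0, "ay": 0, "az": 0.22, "claw": -0.5}
    - {"dx": 0, "dy": 12, "dz": 0, "ax": 0, "ay": 0, "az": 0.33, "claw": -0.5}
    - {"dx": 0, "dy": 16, "dz": 0, "ax": 0, "ay": 0, "az": 0.44, "claw": -0.5}
    - {"dx": 0, "dy": 20, "dz": 0, "ax": 0, "ay": 0, "az": 0.55, "claw": -0.5}
    - {"dx": 0, "dy": 24, "dz": 0, "ax": 0, "ay": 0, "az": 0.66, "claw": -0.5}
    - {"dx": 0, "dy": 28, "dz": 0, "ax": 0, "ay": 0, "az": 0.77, "claw": -0.5}
    - {"dx": 0, "dy": 32, "dz": 0, "ax": 0, "ay": 0, "az": 0.88, "claw": -0.5}

```text
clock: 2.15
eef_pos: [487.9, 301.2, 231.2]
tool_rot: [-1.571, 0.0, -0.12]
force: [0.9, -0.6, 0.0]
width: 64.0
```

Emit:
servo_tool:
  increments:
    - {"dx": -0.2, "dy": 1.5, "dz": -2, "ax": 0, "ay": 0, "az": 0.1, "claw": -0.4}
    - {"dx": -0.4, "dy": 3, "dz": -5, "ax": 0, "ay": 0, "az": 0.2, "claw": -0.4}
    - {"dx": -0.7, "dy": 4.3, "dz": -8, "ax": 0, "ay": 0, "az": 0.3, "claw": -0.4}
    - {"dx": -0.7, "dy": 4.3, "dz": -11, "ax": 0, "ay": 0, "az": 0.3, "claw": -0.4}
    - {"dx": -0.7, "dy": 4.3, "dz": -11, "ax": 0, "ay": 0, "az": 0.3, "claw": -0.4}

```text
clock: 2.57
eef_pos: [478.0, 340.3, 115.7]
tool_rot: [-1.576, 0.009, 0.177]
force: [-0.1, -1.7, -0.8]
width: 59.6
```

Run:
```python
from h import *
im=snap('wrist','w1')
for X in [(75,-16,33),(-75,-16,33),(-75,16,33),(0,16,33)]:
    c,s=np.cos(.182),np.sin(.182); print(proj(im,[532.5+c*X[0]-s*X[1],353.6+s*X[0]+c*X[1],X[2]]))
st()
```

```text
[261.17174314 368.02071484]
[257.05028654 195.12862869]
[302.09567939 194.9275084 ]
[300.48137113 288.84810129]
{'clock': 2.617, 'qpos': [-0.247, 0.779, -0.691, 1.778, 0.648, 0.834, 0.493], 'qd': [0.022, -0.065, -0.034, -0.05, -0.018, 0.017, 0.008], 'tau': [-1.144, -51.617, -9.415, -12.919, 0.095, -0.265, -0.106], 'eef_pos': [479.419, 340.777, 118.522], 'tool_rot': [-1.574, 0.006, 0.176], 'force': [0.953, 0.235, -0.284], 'torque': [-0.039, 0.03, 0.014], 'width': 59.612}
```

View pics/w1.png

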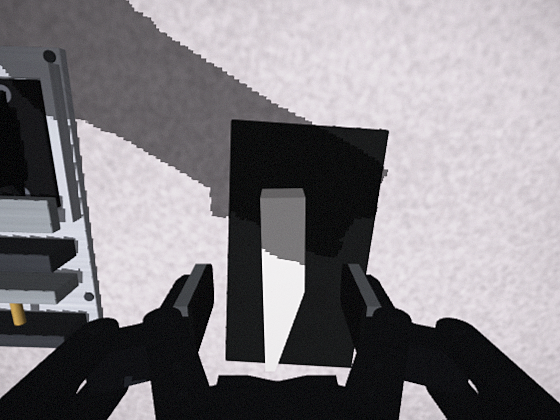

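Emit:
servo_tool:
  increments:
    - {"dx": 0, "dy": 0.1, "dz": -3, "ax": 0, "ay": 0, "az": 0, "claw": -0.3}
    - {"dx": 0, "dy": 0.1, "dz": -6, "ax": 0, "ay": 0, "az": 0, "claw": -0.3}
    - {"dx": 0, "dy": 0.1, "dz": -8.5, "ax": 0, "ay": 0, "az": 0, "claw": -0.3}
    - {"dx": 0, "dy": 0.1, "dz": -10, "ax": 0, "ay": 0, "az": 0, "claw": -0.3}
    - {"dx": 0, "dy": 0.1, "dz": -11, "ax": 0, "ay": 0, "az": 0, "claw": -0.3}
    - {"dx": 0, "dy": 0.1, "dz": -11.3, "ax": 0, "ay": 0, "az": 0, "claw": -0.3}
    - {"dx": 0, "dy": 0.1, "dz": -11.3, "ax": 0, "ay": 0, "az": 0, "claw": -0.3}

```text
clock: 3.2
eef_pos: [482.0, 343.8, 9.2]
tool_rot: [-1.571, -0.001, 0.174]
force: [-0.3, 1.2, 0.2]
width: 55.4
```

Run:
```python
from h import *
st()
```

```text
{'clock': 3.2, 'qpos': [-0.324, 0.925, -0.562, 1.818, 0.796, 0.639, 0.372], 'qd': [0.003, -0.017, -0.016, -0.005, -0.003, 0.005, 0.004], 'tau': [-0.131, -56.658, -8.499, -9.528, 0.058, -0.062, -0.043], 'eef_pos': [482.018, 343.756, 9.172], 'tool_rot': [-1.571, -0.001, 0.174], 'force': [-0.315, 1.242, 0.153], 'torque': [-0.007, -0.027, 0.004], 'width': 55.446}
```

Emit:
servo_tool:
  increments:
    - {"dx": 0, "dy": 0, "dz": -0.2, "ax": 0, "ay": 0, "az": 0.005, "claw": -0.3}
    - {"dx": 0, "dy": 0, "dz": -0.3, "ax": 0, "ay": 0, "az": 0.005, "claw": 0.2}
    - {"dx": 0, "dy": 0, "dz": -0.3, "ax": 0, "ay": 0, "az": 0.005, "claw": 1}
    - {"dx": 0, "dy": 0, "dz": -0.3, "ax": 0, "ay": 0, "az": 0.005, "claw": 1}
    - {"dx": 0, "dy": 0, "dz": -0.3, "ax": 0, "ay": 0, "az": 0.005, "claw": 1}
    - {"dx": 0, "dy": 0, "dz": -0.3, "ax": 0, "ay": 0, "az": 0.005, "claw": 1}

```text
clock: 3.7
eef_pos: [481.8, 344.4, 6.5]
tool_rot: [-1.57, -0.002, 0.18]
force: [0.2, -0.4, 7.2]
width: 30.7
```

Emit:
servo_tool:
  increments:
    - {"dx": 0, "dy": 0, "dz": 0, "ax": 0, "ay": 0, "az": 0, "claw": 1}
    - {"dx": 0, "dy": 0, "dz": 0, "ax": 0, "ay": 0, "az": 0, "claw": 1}
    - {"dx": 0, "dy": 0, "dz": 2, "ax": 0, "ay": 0, "az": 0, "claw": 1}
    - {"dx": 0, "dy": 0, "dz": 5, "ax": 0, "ay": 0, "az": 0, "claw": 1}
    - {"dx": 0, "dy": 0, "dz": 8, "ax": 0, "ay": 0, "az": 0, "claw": 1}
    - {"dx": 0, "dy": 0, "dz": 10, "ax": 0, "ay": 0, "az": 0, "claw": 1}
    - {"dx": 0, "dy": 0, "dz": 10, "ax": 0, "ay": 0, "az": 0, "claw": 1}

```text
clock: 4.28
eef_pos: [482.9, 345.6, 109.5]
tool_rot: [-1.567, -0.006, 0.18]
force: [0.2, 0.2, -1.7]
width: 31.1
```

Run:
```python
from h import *
im=snap('wrist','w2');snap('scene','s2')
crop('scene2' if 0 else 's2',380,120,500,260,4,'c7')
st()
```

```text
{'clock': 4.383, 'qpos': [-0.257, 0.796, -0.678, 1.784, 0.671, 0.806, 0.479], 'qd': [-0.008, 0.034, 0.026, 0.022, 0.003, -0.003, -0.0], 'tau': [-0.149, -57.246, -10.417, -14.256, 0.036, -0.105, 0.027], 'eef_pos': [481.426, 343.242, 105.576], 'tool_rot': [-1.571, -0.001, 0.18], 'force': [-0.424, -0.073, -2.56], 'torque': [0.004, 0.082, -0.021], 'width': 30.856}
```

View pics/w2.png

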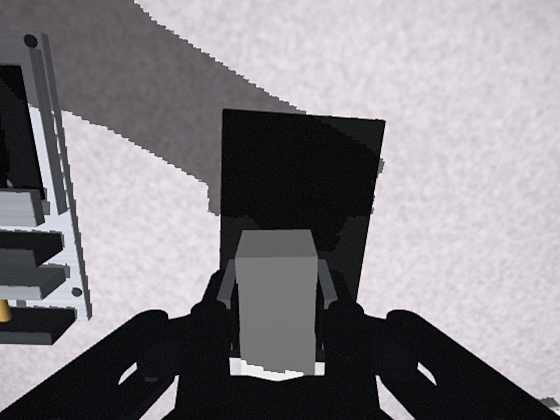

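View pics/c7.png

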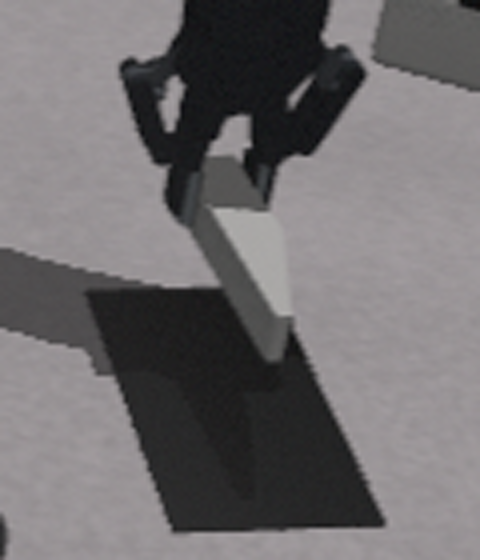

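```bash
cat > fitw.py <<'E'
from h import *
from scipy.optimize import least_squares
from scipy.spatial.transform import Rotation as Ro
def fitw(obs,x0):
    # obs: (im, local, (u,v)); q: x,y,z,yaw,pitch (nose up positive)
    def T(q,X): return np.array(q[:3])+Ro.from_euler('ZY',[q[3],-q[4]]).apply(X)
    f=lambda q:np.array([(proj(im,T(q,X))-np.array(u)) for im,X,u in obs]).ravel()
    r=least_squares(f,x0,x_scale=[100,100,100,1,1],loss='soft_l1')
    print(np.round(r.x,3)); print(np.round(r.fun.reshape(-1,2),1).tolist()); return r.x
E
python3 - <<'E'
from fitw import *
w=load('w2'); s=load('s2')
c=lambda p:((p[0]+.5)/4-.5+380,(p[1]+.5)/4-.5+120)
q=fitw([(w,(-75,-16,30),(236,257)),(w,(-75,16,30),(316,257)),(w,(-75,-16,0),(245,230)),(w,(-75,16,0),(310,230)),
 (s,(75,-16,30),c((273,320))),(s,(75,-8,30),c((291,317))),(s,(75,-16,0),c((271,361))),(s,(75,-8,0),c((285,357))),(s,(0,16,30),c((284,238)))],(530,350,105,.18,0))
E
```

```text
[5.36519e+02 3.55585e+02 1.04694e+02 1.64000e-01 8.00000e-03]
[[0.2, -0.8], [1.0, 0.2], [-1.7, -0.1], [-0.5, 0.7], [1.5, -0.4], [0.7, 0.1], [-0.7, 0.8], [-0.5, 1.6], [1.1, -1.4]]
```

Emit:
servo_tool:
  increments:
    - {"dx": 1, "dy": 0, "dz": 0, "ax": 0, "ay": 0, "az": -0.11, "claw": 1}
    - {"dx": 2, "dy": 0, "dz": 0, "ax": 0, "ay": 0, "az": -0.22, "claw": 1}
    - {"dx": 3, "dy": 0, "dz": 0, "ax": 0, "ay": 0, "az": -0.33, "claw": 1}
    - {"dx": 4, "dy": 0, "dz": 0, "ax": 0, "ay": 0, "az": -0.44, "claw": 1}
    - {"dx": 5, "dy": -1, "dz": 0, "ax": 0, "ay": 0, "az": -0.55, "claw": 1}
    - {"dx": 6, "dy": -1.9, "dz": 0, "ax": 0, "ay": 0, "az": -0.66, "claw": 1}
    - {"dx": 6.1, "dy": -1.9, "dz": 0, "ax": 0, "ay": 0, "az": -0.77, "claw": 1}
    - {"dx": 6.1, "dy": -1.9, "dz": 0, "ax": 0, "ay": 0, "az": -0.88, "claw": 1}

```text
clock: 5.05
eef_pos: [542.2, 322.1, 102.8]
tool_rot: [-1.575, -0.0, -0.708]
force: [-0.5, -0.1, -2.2]
width: 31.5
```

Emit:
servo_tool:
  increments:
    - {"dx": 0, "dy": 0, "dz": 0, "ax": 0, "ay": 0, "az": -0.11, "claw": 1}
    - {"dx": 0, "dy": 0, "dz": -1, "ax": 0, "ay": 0, "az": -0.22, "claw": 1}
    - {"dx": 0, "dy": 0, "dz": -2, "ax": 0, "ay": 0, "az": -0.33, "claw": 1}
    - {"dx": 0, "dy": 0, "dz": -3, "ax": 0, "ay": 0, "az": -0.44, "claw": 1}
    - {"dx": 0, "dy": 0, "dz": -4, "ax": 0, "ay": 0, "az": -0.55, "claw": 1}
    - {"dx": 0, "dy": 0, "dz": -5, "ax": 0, "ay": 0, "az": -0.66, "claw": 1}
    - {"dx": 0, "dy": 0, "dz": -5, "ax": 0, "ay": 0, "az": -0.733, "claw": 1}
    - {"dx": 0, "dy": 0, "dz": -5, "ax": 0, "ay": 0, "az": -0.733, "claw": 1}

```text
clock: 5.72
eef_pos: [540.4, 323.3, 52.5]
tool_rot: [-1.575, -0.003, -1.434]
force: [0.0, 0.0, -2.3]
width: 31.3
```

Run:
```python
from h import *
st()
im=snap('top','t3');snap('scene','s3'); snap('wrist','w3')
crop('t3',95,150,275,280,4.4,'c8')
st()
```

```text
{'clock': 5.717, 'qpos': [-0.447, 0.835, -0.23, 1.698, 0.286, 0.647, -0.697], 'qd': [0.017, -0.019, -0.034, -0.017, 0.03, 0.009, 0.088], 'tau': [-0.088, -60.417, -2.683, -13.455, -0.143, 0.042, -0.592], 'eef_pos': [540.42, 323.317, 52.532], 'tool_rot': [-1.575, -0.003, -1.434], 'force': [0.007, 0.023, -2.343], 'torque': [0.086, 0.004, 0.021], 'width': 31.308}
{'clock': 5.867, 'qpos': [-0.445, 0.833, -0.233, 1.697, 0.287, 0.647, -0.694], 'qd': [0.007, -0.012, -0.006, -0.005, -0.003, 0.001, -0.005], 'tau': [-0.173, -60.256, -2.985, -13.499, 0.034, 0.075, -0.01], 'eef_pos': [541.766, 324.28, 54.445], 'tool_rot': [-1.572, -0.001, -1.431], 'force': [-0.235, 0.554, -1.51], 'torque': [0.121, 0.078, -0.007], 'width': 31.08}
```

View pics/c8.png

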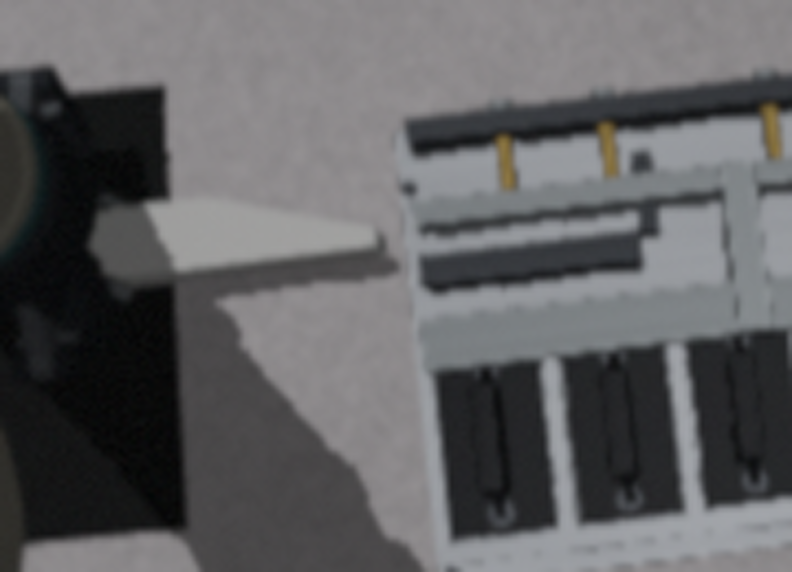

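View pics/s3.png

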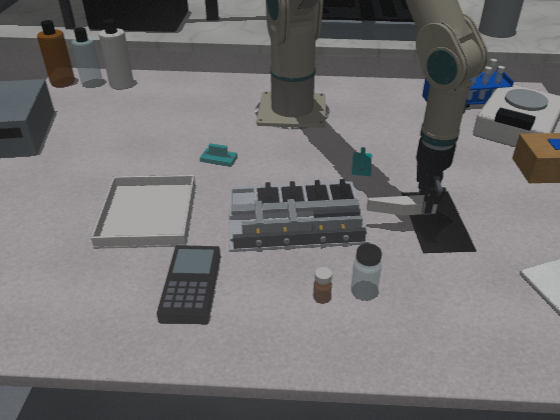

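View pics/w3.png

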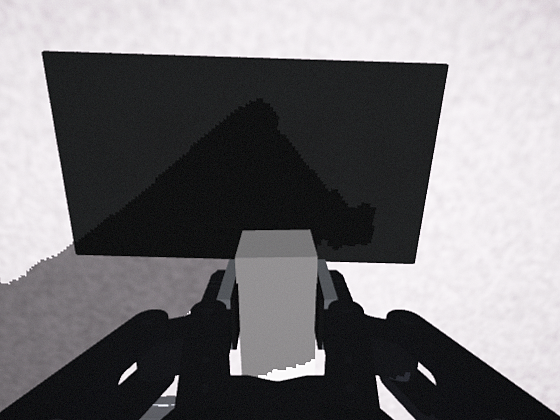

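```bash
cat >> h.py <<'E'
FX=(476.9,24.7,.138)
def tofix(P,F=FX):
    d=np.array(P[:2])-F[:2]; c,s=np.cos(F[2]),np.sin(F[2]); return np.array([c*d[0]+s*d[1],-s*d[0]+c*d[1]])
def fromfix(p,F=FX):
    c,s=np.cos(F[2]),np.sin(F[2]); return np.array([F[0]+c*p[0]-s*p[1],F[1]+s*p[0]+c*p[1]])
E
python3 - <<'E'
from h import *
t=load('t3')
F=(476.6,24.5,.138)
for p,z in [((380,249),81),((378,232),81),((176,271),81),((388,255),66),((151,200),81)]:
    u=((p[0]+.5)/4.4-.5+95,(p[1]+.5)/4.4-.5+150); print(p,tofix(back(t,*u,z),F))
# channel edges
for p,z in [((420,214),41),((421,256),40),((640,232),40)]:
    u=((p[0]+.5)/4.4-.5+95,(p[1]+.5)/4.4-.5+150); print(p,tofix(back(t,*u,z),F))
print(tofix((541.8,324.3)))
E
```

```text
(380, 249) [ 87.98972068 156.68644283]
(378, 232) [ 95.81824738 156.84490055]
(176, 271) [ 88.70646377 247.98543672]
(388, 255) [ 87.19111625 155.73800258]
(151, 200) [122.21507698 256.44398182]
(420, 214) [108.83861664 142.85691019]
(421, 256) [ 88.96301582 144.47981558]
(640, 232) [88.30043227 40.64175619]
[105.49669881 287.82393323]
```

Emit:
servo_tool:
  increments:
    - {"dx": 0.23, "dy": 0.03, "dz": -1, "ax": 0, "ay": 0, "az": -0.002, "claw": 1}
    - {"dx": 0.23, "dy": 0.03, "dz": -2, "ax": 0, "ay": 0, "az": -0.002, "claw": 1}
    - {"dx": 0.23, "dy": 0.03, "dz": -3, "ax": 0, "ay": 0, "az": -0.002, "claw": 1}
    - {"dx": 0.23, "dy": 0.03, "dz": -3.8, "ax": 0, "ay": 0, "az": -0.002, "claw": 1}
    - {"dx": 0.23, "dy": 0.03, "dz": -4.2, "ax": 0, "ay": 0, "az": -0.002, "claw": 1}
    - {"dx": 0.23, "dy": 0.03, "dz": -4.2, "ax": 0, "ay": 0, "az": -0.002, "claw": 1}
    - {"dx": 0.23, "dy": 0.03, "dz": -4.2, "ax": 0, "ay": 0, "az": -0.002, "claw": 1}
    - {"dx": 0.23, "dy": 0.03, "dz": -4.2, "ax": 0, "ay": 0, "az": -0.002, "claw": 1}

```text
clock: 6.53
eef_pos: [544.7, 325.1, 13.6]
tool_rot: [-1.57, 0.0, -1.435]
force: [0.8, 0.1, -1.6]
width: 30.7
```

Run:
```python
from h import *
im=snap('top','t4');snap('scene','s4')
crop('t4',115,170,275,250,5,'c9')
crop('s4',330,170,450,250,6.5,'c10')
st(); print(tofix(read_state()['eef_pos']))
```

```text
{'clock': 6.633, 'qpos': [-0.456, 0.895, -0.211, 1.699, 0.304, 0.579, -0.71], 'qd': [0.002, -0.001, 0.001, 0.003, -0.001, -0.0, -0.001], 'tau': [-0.008, -61.759, -2.856, -12.331, 0.038, 0.055, 0.0], 'eef_pos': [544.842, 325.195, 13.869], 'tool_rot': [-1.57, 0.0, -1.435], 'force': [-0.0, -0.259, -1.25], 'torque': [0.059, 0.048, 0.003], 'width': 31.302}
[108.63335548 288.29203609]
```

View pics/c9.png

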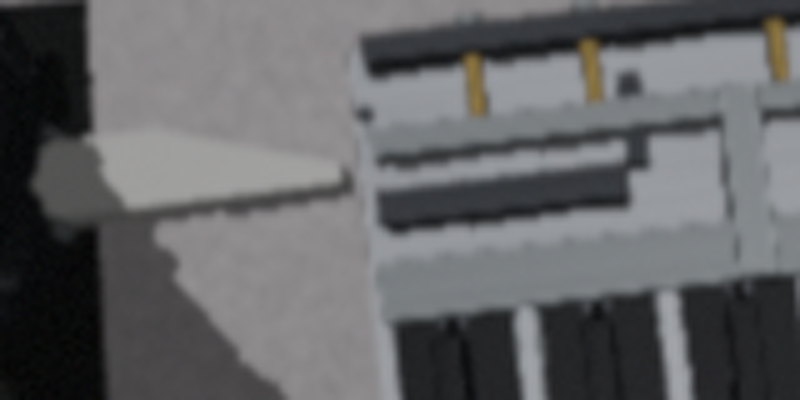

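View pics/c10.png

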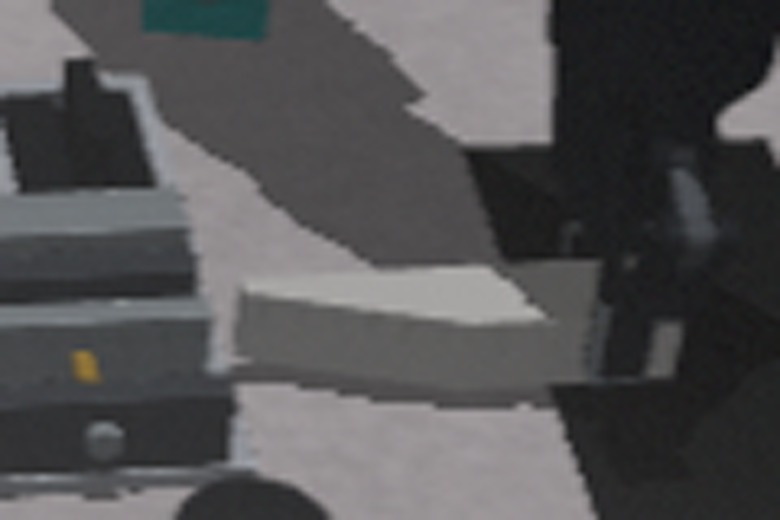

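Emit:
servo_tool:
  increments:
    - {"dx": 0.14, "dy": -1, "dz": 0, "ax": 0, "ay": 0, "az": 0, "claw": 1}
    - {"dx": 0.28, "dy": -2, "dz": 0, "ax": 0, "ay": 0, "az": 0, "claw": 1}
    - {"dx": 0.41, "dy": -3, "dz": 0, "ax": 0, "ay": 0, "az": 0, "claw": 1}
    - {"dx": 0.55, "dy": -4, "dz": 0, "ax": 0, "ay": 0, "az": 0, "claw": 1}
    - {"dx": 0.55, "dy": -4, "dz": -0.1, "ax": 0, "ay": 0, "az": 0, "claw": 1}
    - {"dx": 0.55, "dy": -4, "dz": -0.1, "ax": 0, "ay": 0, "az": 0, "claw": 1}

```text
clock: 7.13
eef_pos: [548.8, 281.9, 11.8]
tool_rot: [-1.574, -0.003, -1.437]
force: [-3.8, -1.0, -1.8]
width: 31.5
```

Run:
```python
from h import *
im=snap('top','t5')
crop('t5',115,170,275,250,5,'c11')
st(); print(tofix(read_state()['eef_pos']))
```

```text
{'clock': 7.183, 'qpos': [-0.393, 0.884, -0.212, 1.746, 0.318, 0.55, -0.669], 'qd': [-0.012, 0.002, -0.002, -0.009, 0.002, -0.006, 0.001], 'tau': [0.084, -62.238, -2.849, -14.352, 0.676, -1.231, 0.405], 'eef_pos': [548.866, 282.516, 11.847], 'tool_rot': [-1.574, -0.003, -1.437], 'force': [-4.008, -1.133, -1.051], 'torque': [-0.263, 0.8, -0.424], 'width': 31.402}
[106.74757168 245.46499305]
```

View pics/c11.png

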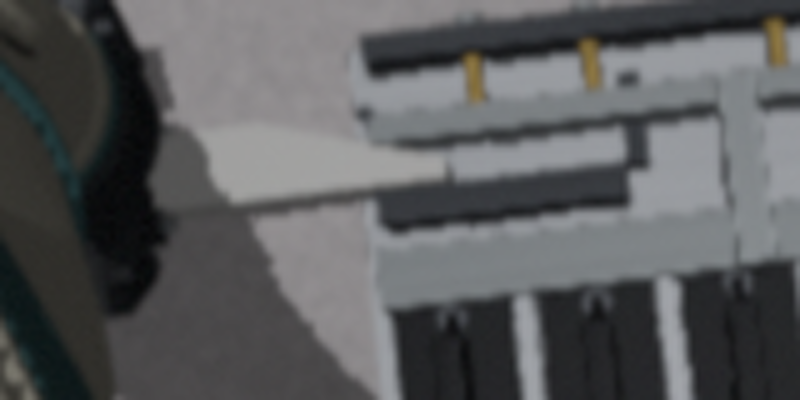

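Emit:
servo_tool:
  increments:
    - {"dx": 0.11, "dy": -0.8, "dz": 0, "ax": 0, "ay": 0, "az": 0, "claw": 1}
    - {"dx": 0.22, "dy": -1.6, "dz": 0, "ax": 0, "ay": 0, "az": 0, "claw": 1}
    - {"dx": 0.33, "dy": -2.4, "dz": 0, "ax": 0, "ay": 0, "az": 0, "claw": 1}
    - {"dx": 0.44, "dy": -3.2, "dz": 0, "ax": 0, "ay": 0, "az": 0, "claw": 1}
    - {"dx": 0.55, "dy": -4, "dz": 0, "ax": 0, "ay": 0, "az": 0, "claw": 1}
    - {"dx": 0.62, "dy": -4.5, "dz": 0, "ax": 0, "ay": 0, "az": 0, "claw": 1}
    - {"dx": 0.69, "dy": -5, "dz": 0, "ax": 0, "ay": 0, "az": 0, "claw": 1}
    - {"dx": 0.69, "dy": -5, "dz": 0, "ax": 0, "ay": 0, "az": 0, "claw": 1}

```text
clock: 7.85
eef_pos: [555.3, 235.3, 12.0]
tool_rot: [-1.573, 0.001, -1.434]
force: [-6.0, 1.4, -1.9]
width: 31.1
```

Run:
```python
from h import *
im=snap('top','t6')
crop('t6',115,170,275,250,5,'c12')
st(); print(tofix(read_state()['eef_pos']))
```

```text
{'clock': 7.9, 'qpos': [-0.312, 0.871, -0.218, 1.789, 0.336, 0.521, -0.612], 'qd': [-0.005, -0.002, 0.001, -0.0, 0.002, 0.004, -0.002], 'tau': [1.892, -60.953, -1.067, -14.124, 1.015, -1.122, 0.272], 'eef_pos': [555.21, 235.297, 11.999], 'tool_rot': [-1.573, 0.001, -1.434], 'force': [-6.242, 0.959, -1.647], 'torque': [0.326, 1.176, -0.234], 'width': 31.166}
[106.53546939 197.82246575]
```

View pics/c12.png

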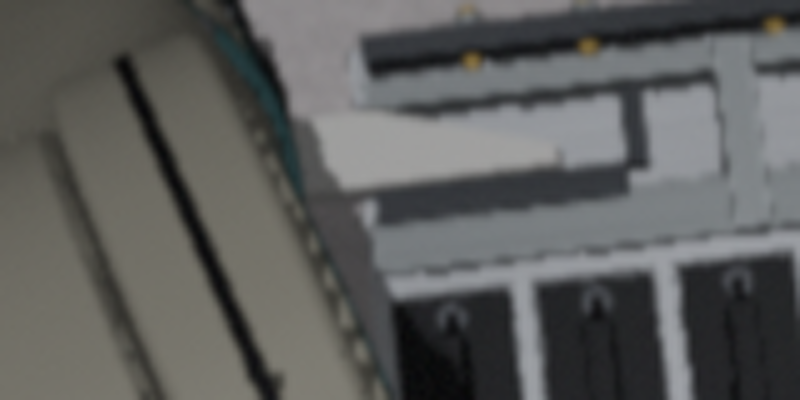

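Emit:
servo_tool:
  increments:
    - {"dx": 0.1, "dy": -0.7, "dz": 0, "ax": 0, "ay": 0, "az": 0, "claw": 1}
    - {"dx": 0.19, "dy": -1.4, "dz": 0, "ax": 0, "ay": 0, "az": 0, "claw": 1}
    - {"dx": 0.28, "dy": -2.0, "dz": 0, "ax": 0, "ay": 0, "az": 0, "claw": 1}
    - {"dx": 0.35, "dy": -2.5, "dz": 0, "ax": 0, "ay": 0, "az": 0, "claw": 1}
    - {"dx": 0.4, "dy": -2.9, "dz": 0, "ax": 0, "ay": 0, "az": 0, "claw": 1}
    - {"dx": 0.4, "dy": -2.9, "dz": 0, "ax": 0, "ay": 0, "az": 0, "claw": 1}

```text
clock: 8.4
eef_pos: [559.2, 207.7, 12.1]
tool_rot: [-1.573, 0.003, -1.434]
force: [-5.8, 3.8, -1.9]
width: 31.0
```

Emit:
servo_tool:
  increments:
    - {"dx": 0.03, "dy": -0.2, "dz": 0, "ax": 0, "ay": 0, "az": 0, "claw": 1}
    - {"dx": 0.03, "dy": -0.2, "dz": 0, "ax": 0, "ay": 0, "az": 0, "claw": 1}
    - {"dx": 0.05, "dy": -0.35, "dz": 0, "ax": 0, "ay": 0, "az": 0, "claw": 1}
    - {"dx": 0.05, "dy": -0.35, "dz": 0, "ax": 0, "ay": 0, "az": 0, "claw": 1}

```text
clock: 8.73
eef_pos: [559.1, 207.7, 12.3]
tool_rot: [-1.572, 0.007, -1.432]
force: [-6.6, 9.0, -1.9]
width: 31.1
```

Run:
```python
from h import *
im=snap('top','t7')
crop('t7',115,170,275,250,5,'c13')
st(); print(tofix(read_state()['eef_pos']))
```

```text
{'clock': 8.783, 'qpos': [-0.258, 0.865, -0.226, 1.81, 0.346, 0.505, -0.573], 'qd': [-0.002, 0.0, -0.0, -0.001, -0.001, 0.002, -0.002], 'tau': [6.089, -60.631, 3.295, -13.261, 2.255, -0.024, 0.494], 'eef_pos': [559.088, 207.688, 12.282], 'tool_rot': [-1.572, 0.006, -1.432], 'force': [-8.165, 9.075, -1.787], 'torque': [1.724, 1.592, -0.456], 'width': 30.769}
[106.57836853 169.94194825]
```

View pics/c13.png

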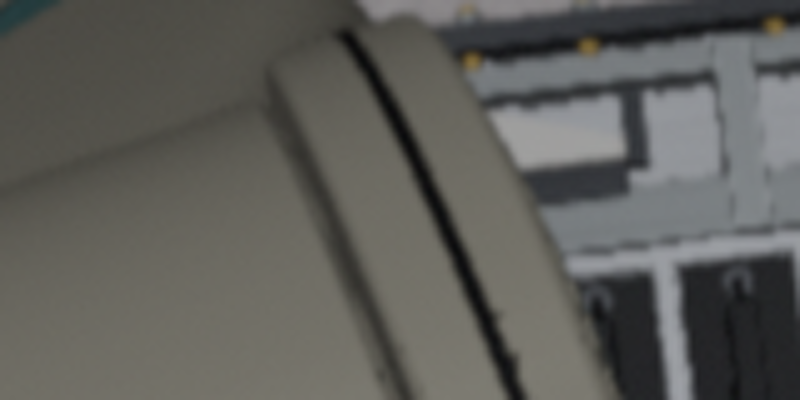

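Emit:
servo_tool:
  increments:
    - {"dx": 0.03, "dy": -0.2, "dz": 0, "ax": 0, "ay": 0, "az": 0, "claw": 1}
    - {"dx": 0.05, "dy": -0.4, "dz": 0, "ax": 0, "ay": 0, "az": 0, "claw": 1}
    - {"dx": 0.05, "dy": -0.4, "dz": 0, "ax": 0, "ay": 0, "az": 0, "claw": 1}
    - {"dx": 0.05, "dy": -0.4, "dz": 0, "ax": 0, "ay": 0, "az": 0, "claw": 1}

```text
clock: 9.12
eef_pos: [559.0, 207.7, 12.7]
tool_rot: [-1.571, 0.011, -1.43]
force: [-8.7, 14.9, -1.5]
width: 30.8
```

Emit:
servo_tool:
  increments:
    - {"dx": -0.07, "dy": 0.5, "dz": 0, "ax": 0, "ay": 0, "az": 0, "claw": 1}
    - {"dx": -0.07, "dy": 0.6, "dz": 0, "ax": 0, "ay": 0, "az": 0, "claw": 1}
    - {"dx": -0.07, "dy": 0.6, "dz": 0, "ax": 0, "ay": 0, "az": 0, "claw": 0.1}
    - {"dx": -0.07, "dy": 0.6, "dz": 0, "ax": 0, "ay": 0, "az": 0, "claw": -0.2}
    - {"dx": -0.07, "dy": 0.6, "dz": 0, "ax": 0, "ay": 0, "az": 0, "claw": -0.2}
    - {"dx": -0.07, "dy": 0.6, "dz": 0, "ax": 0, "ay": 0, "az": 0, "claw": -0.2}

```text
clock: 9.62
eef_pos: [562.7, 203.9, 12.8]
tool_rot: [-1.568, -0.0, -1.435]
force: [-0.4, -0.3, -0.9]
width: 51.7
```

Emit:
servo_tool:
  increments:
    - {"dx": 0, "dy": 0, "dz": 1, "ax": 0, "ay": 0, "az": 0, "claw": -0.2}
    - {"dx": 0, "dy": 0, "dz": 3, "ax": 0, "ay": 0, "az": 0, "claw": -0.2}
    - {"dx": 0, "dy": 0, "dz": 6, "ax": 0, "ay": 0, "az": 0, "claw": -0.2}
    - {"dx": 0, "dy": 0, "dz": 10, "ax": 0, "ay": 0, "az": 0, "claw": -0.1}
    - {"dx": 0, "dy": 0, "dz": 14, "ax": 0, "ay": 0, "az": -0.1, "claw": 0}
    - {"dx": -2, "dy": 0, "dz": 16, "ax": 0, "ay": 0, "az": -0.2, "claw": 0}
    - {"dx": -5, "dy": 0, "dz": 16, "ax": 0, "ay": 0, "az": -0.3, "claw": 0}
    - {"dx": -8, "dy": -2, "dz": 16, "ax": 0, "ay": 0, "az": -0.4, "claw": 0}

```text
clock: 10.28
eef_pos: [482.3, 188.9, 175.3]
tool_rot: [-1.566, 0.008, -1.836]
force: [-0.5, 1.0, -0.5]
width: 42.7
```

Run:
```python
from h import *
st()
im=snap('top','t8');snap('scene','s8')
crop('t8',115,155,345,285,3.4,'c14')
crop('s8',215,165,400,265,4.2,'c15')
```

```text
{'clock': 10.283, 'qpos': [-0.281, 0.52, -0.209, 1.947, 0.161, 0.681, -0.853], 'qd': [0.013, -0.53, 0.345, 1.2, -0.246, -0.641, -0.833], 'tau': [1.254, -44.021, -1.209, -17.859, 0.435, 0.737, 0.64], 'eef_pos': [482.313, 188.893, 175.251], 'tool_rot': [-1.566, 0.008, -1.836], 'force': [-0.544, 1.049, -0.467], 'torque': [0.034, -0.002, 0.005], 'width': 42.679}
```

View pics/c14.png

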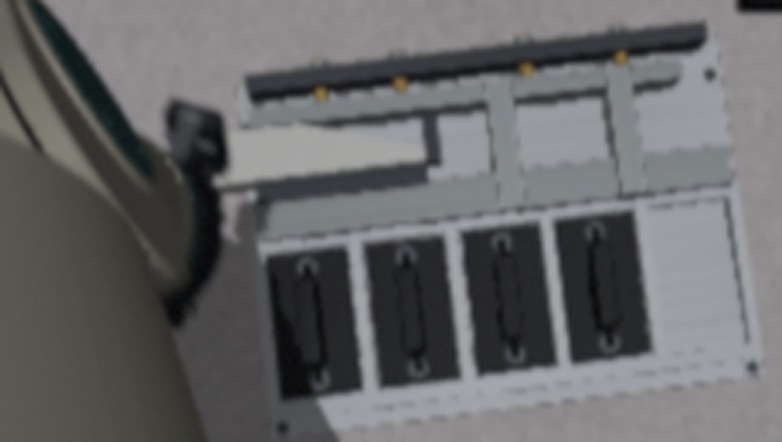

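View pics/c15.png

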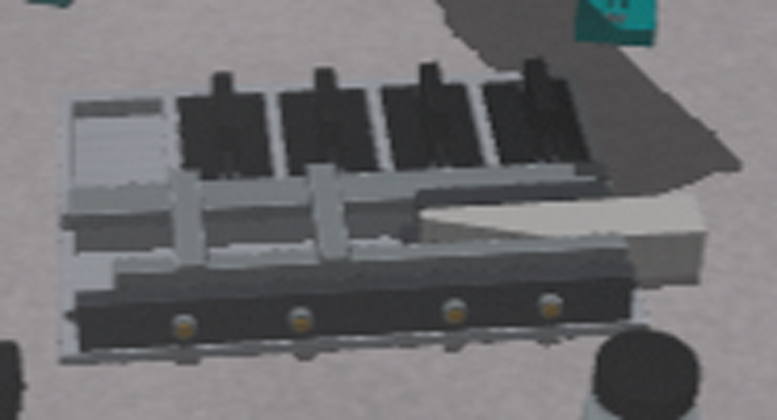

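Emit:
servo_tool:
  increments:
    - {"dx": 0, "dy": -2.5, "dz": 0, "ax": 0, "ay": 0, "az": -0.12, "claw": 0}
    - {"dx": 0, "dy": -5, "dz": 0, "ax": 0, "ay": 0, "az": -0.24, "claw": 0}
    - {"dx": 0, "dy": -8, "dz": 0, "ax": 0, "ay": 0, "az": -0.36, "claw": 0}
    - {"dx": 0, "dy": -11, "dz": 0, "ax": 0, "ay": 0, "az": -0.48, "claw": 0}
    - {"dx": 0, "dy": -14, "dz": 0, "ax": 0, "ay": 0, "az": -0.6, "claw": 0}
    - {"dx": 0, "dy": -17, "dz": 0, "ax": 0, "ay": 0, "az": -0.72, "claw": 0}
    - {"dx": 0, "dy": -20, "dz": 0, "ax": 0, "ay": 0, "az": -0.84, "claw": 0}
    - {"dx": 0, "dy": -22, "dz": 0, "ax": 0, "ay": 0, "az": -0.96, "claw": 0}

```text
clock: 11.05
eef_pos: [481.5, -39.3, 173.2]
tool_rot: [-1.569, 0.001, -2.803]
force: [-0.1, 0.6, 0.1]
width: 42.4
```

Emit:
servo_tool:
  increments:
    - {"dx": 0, "dy": 0, "dz": -1, "ax": 0, "ay": 0, "az": -0.1, "claw": 0}
    - {"dx": 0, "dy": 0, "dz": -3, "ax": 0, "ay": 0, "az": -0.2, "claw": 0}
    - {"dx": 0, "dy": 0, "dz": -4, "ax": 0, "ay": 0, "az": -0.2, "claw": 0}
    - {"dx": 0, "dy": 0, "dz": -4, "ax": 0, "ay": 0, "az": -0.2, "claw": 0}

```text
clock: 11.38
eef_pos: [480.4, -35.9, 131.3]
tool_rot: [-1.571, -0.003, -2.995]
force: [-0.7, -0.3, 0.5]
width: 42.4
```

Run:
```python
from h import *
st()
im=snap('wrist','w9')
for y in (0,-60):
  for X in [(25,6),(25,-6),(-25,6),(-25,-6)]:
    print(y,X,proj(im,[*fromfix((X[0],y+X[1])),52]))
print(fromfix((0,-60)))
```

```text
{'clock': 11.383, 'qpos': [-0.052, 0.553, 0.099, 2.074, -0.104, 0.522, -1.302], 'qd': [-0.001, -0.034, -0.003, -0.021, 0.011, 0.037, 0.001], 'tau': [0.148, -43.734, 1.861, -11.509, -0.05, -0.332, -0.069], 'eef_pos': [480.394, -35.921, 131.255], 'tool_rot': [-1.571, -0.003, -2.995], 'force': [-0.725, -0.257, 0.463], 'torque': [-0.009, 0.011, 0.047], 'width': 42.376}
0 (25, 6) [183.19251122 180.09953508]
0 (25, -6) [200.60942634 180.2467628 ]
0 (-25, 6) [188.46847486 246.97131906]
0 (-25, -6) [204.79679571 247.10341849]
-60 (25, 6) [270.24415006 180.83539528]
-60 (25, -6) [287.64460147 180.98248384]
-60 (-25, 6) [270.08112941 247.631582  ]
-60 (-25, -6) [286.39497925 247.76356435]
[485.15374429 -34.72958611]
```

View pics/w9.png

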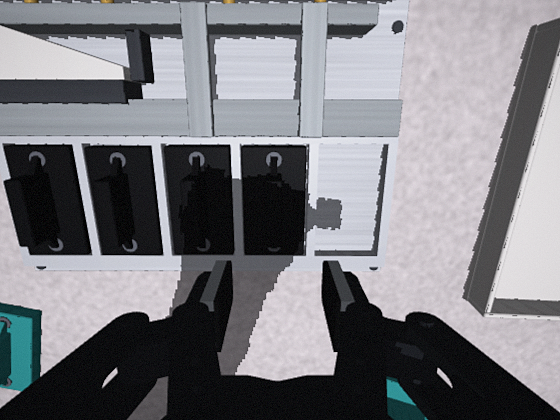

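Emit:
servo_tool:
  increments:
    - {"dx": 0.4, "dy": 0.1, "dz": -3, "ax": 0, "ay": 0, "az": -0.008, "claw": 0}
    - {"dx": 0.4, "dy": 0.1, "dz": -6, "ax": 0, "ay": 0, "az": -0.008, "claw": 0}
    - {"dx": 0.4, "dy": 0.1, "dz": -8.5, "ax": 0, "ay": 0, "az": -0.008, "claw": 0}
    - {"dx": 0.4, "dy": 0.1, "dz": -9.7, "ax": 0, "ay": 0, "az": -0.008, "claw": 0}
    - {"dx": 0.4, "dy": 0.1, "dz": -10.2, "ax": 0, "ay": 0, "az": -0.008, "claw": 0}
    - {"dx": 0.4, "dy": 0.1, "dz": -10.2, "ax": 0, "ay": 0, "az": -0.008, "claw": 0}
    - {"dx": 0.4, "dy": 0.1, "dz": -10.2, "ax": 0, "ay": 0, "az": -0.008, "claw": 0}

```text
clock: 12.02
eef_pos: [486.2, -34.7, 31.3]
tool_rot: [-1.571, 0.002, -3.003]
force: [0.4, -0.8, -0.5]
width: 43.1
```

Good; lower 4 mm and close.

Emit:
servo_tool:
  increments:
    - {"dx": 0, "dy": 0, "dz": -0.4, "ax": 0, "ay": 0, "az": 0, "claw": 0.4}
    - {"dx": 0, "dy": 0, "dz": -0.4, "ax": 0, "ay": 0, "az": 0, "claw": 1}
    - {"dx": 0, "dy": 0, "dz": -0.4, "ax": 0, "ay": 0, "az": 0, "claw": 1}
    - {"dx": 0, "dy": 0, "dz": -0.4, "ax": 0, "ay": 0, "az": 0, "claw": 1}
    - {"dx": 0, "dy": 0, "dz": -0.4, "ax": 0, "ay": 0, "az": 0, "claw": 1}
    - {"dx": 0, "dy": 0, "dz": -0.4, "ax": 0, "ay": 0, "az": 0, "claw": 1}
    - {"dx": 0, "dy": 0, "dz": -0.4, "ax": 0, "ay": 0, "az": 0, "claw": 1}

```text
clock: 12.6
eef_pos: [485.8, -34.4, 27.2]
tool_rot: [-1.571, 0.002, -3.002]
force: [-0.9, 0.9, 6.5]
width: 10.7
```

Emit:
servo_tool:
  increments:
    - {"dx": 0, "dy": 0, "dz": 0.8, "ax": 0, "ay": 0, "az": 0, "claw": 1}
    - {"dx": 0, "dy": 0, "dz": 1.8, "ax": 0, "ay": 0, "az": 0, "claw": 1}
    - {"dx": 0, "dy": 0, "dz": 3.5, "ax": 0, "ay": 0, "az": 0, "claw": 1}
    - {"dx": 0, "dy": 0, "dz": 6, "ax": 0, "ay": 0, "az": 0, "claw": 1}
    - {"dx": 0, "dy": 0, "dz": 8, "ax": 0, "ay": 0, "az": 0, "claw": 1}
    - {"dx": 0, "dy": 0, "dz": 8, "ax": 0, "ay": 0, "az": 0, "claw": 1}

```text
clock: 13.1
eef_pos: [487.5, -34.9, 110.2]
tool_rot: [-1.57, 0.007, -3.003]
force: [1.0, -0.1, -0.8]
width: 10.8
```

Run:
```python
from h import *
st()
im=snap('scene','s10')
crop('s10',215,120,375,260,4.5,'c16')
```

```text
{'clock': 13.1, 'qpos': [-0.051, 0.594, 0.095, 2.08, -0.118, 0.466, -1.3], 'qd': [0.006, 0.061, -0.013, 0.024, -0.008, -0.072, 0.007], 'tau': [-0.222, -46.126, 1.709, -9.991, 0.037, 0.603, -0.041], 'eef_pos': [487.467, -34.923, 110.247], 'tool_rot': [-1.57, 0.007, -3.003], 'force': [0.959, -0.077, -0.775], 'torque': [-0.025, -0.035, -0.014], 'width': 10.811}
```

View pics/c16.png

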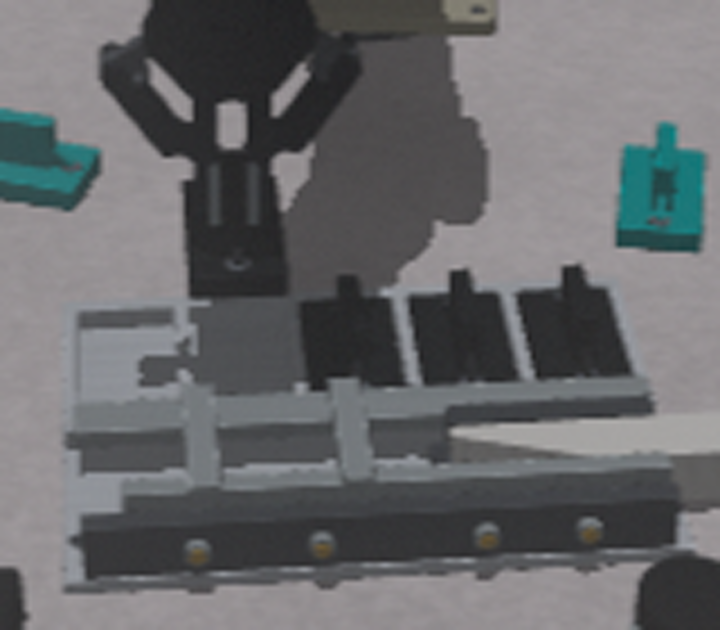

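Emit:
servo_tool:
  increments:
    - {"dx": 1.2, "dy": -3.6, "dz": 0, "ax": 0, "ay": 0, "az": -0.01, "claw": 1}
    - {"dx": 2.5, "dy": -7.3, "dz": 0, "ax": 0, "ay": 0, "az": -0.02, "claw": 1}
    - {"dx": 3.8, "dy": -11, "dz": 0, "ax": 0, "ay": 0, "az": -0.03, "claw": 1}
    - {"dx": 5, "dy": -14.8, "dz": 0, "ax": 0, "ay": 0, "az": -0.045, "claw": 1}
    - {"dx": 6.3, "dy": -18.6, "dz": 0, "ax": 0, "ay": 0, "az": -0.045, "claw": 1}
    - {"dx": 7.6, "dy": -22.4, "dz": 0, "ax": 0, "ay": 0, "az": -0.045, "claw": 1}
    - {"dx": 8.9, "dy": -26.2, "dz": 0, "ax": 0, "ay": 0, "az": -0.045, "claw": 1}
    - {"dx": 10, "dy": -29.6, "dz": 0, "ax": 0, "ay": 0, "az": -0.045, "claw": 1}

```text
clock: 13.82
eef_pos: [584.6, -333.2, 105.2]
tool_rot: [-1.571, -0.001, -3.049]
force: [1.4, -0.2, -1.1]
width: 10.9
```

Emit:
servo_tool:
  increments:
    - {"dx": 0.6, "dy": -2, "dz": 0, "ax": 0, "ay": 0, "az": 0, "claw": 1}
    - {"dx": 0.8, "dy": -2.6, "dz": -1.5, "ax": 0, "ay": 0, "az": 0, "claw": 1}
    - {"dx": 0.8, "dy": -2.6, "dz": -4, "ax": 0, "ay": 0, "az": 0, "claw": 1}
    - {"dx": 0.8, "dy": -2.6, "dz": -5.5, "ax": 0, "ay": 0, "az": 0, "claw": 1}
    - {"dx": 0.8, "dy": -2.6, "dz": -6, "ax": 0, "ay": 0, "az": 0, "claw": 1}
    - {"dx": 0.8, "dy": -2.6, "dz": -6, "ax": 0, "ay": 0, "az": 0, "claw": 1}

```text
clock: 14.32
eef_pos: [591.5, -353.8, 43.3]
tool_rot: [-1.575, -0.005, -3.046]
force: [0.3, -0.1, -1.1]
width: 10.6
```

Run:
```python
from h import *
st()
im=snap('scene','s11')
crop('s11',80,120,240,260,4.5,'c17')
```

```text
{'clock': 14.317, 'qpos': [0.466, 0.907, 0.059, 1.521, -0.071, 0.722, -0.919], 'qd': [-0.002, -0.045, 0.01, -0.035, 0.004, 0.012, 0.001], 'tau': [0.44, -64.838, 2.18, -15.381, 0.018, -0.127, 0.002], 'eef_pos': [591.453, -353.804, 43.339], 'tool_rot': [-1.575, -0.005, -3.046], 'force': [0.338, -0.089, -1.104], 'torque': [0.03, 0.054, -0.026], 'width': 10.606}
```

View pics/c17.png

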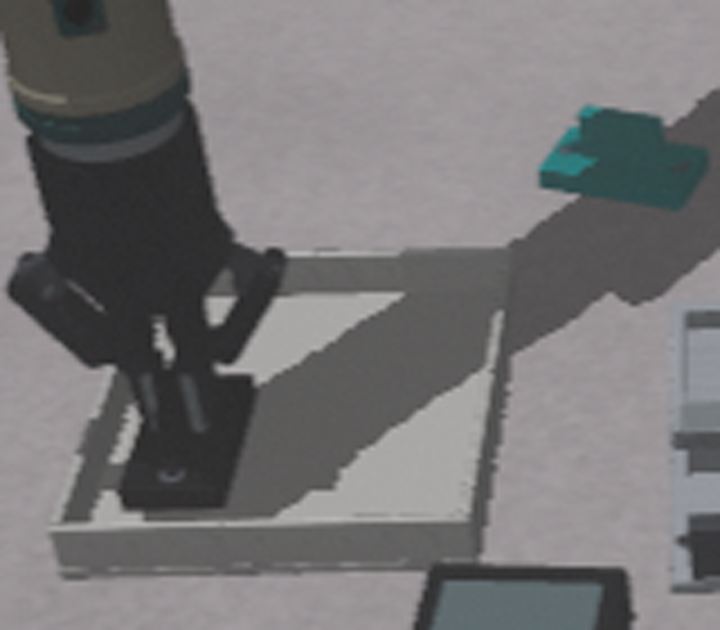

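Emit:
servo_tool:
  increments:
    - {"dx": 0, "dy": 0, "dz": -0.6, "ax": 0, "ay": 0, "az": 0, "claw": 1}
    - {"dx": 0, "dy": 0, "dz": -1.2, "ax": 0, "ay": 0, "az": 0, "claw": 1}
    - {"dx": 0, "dy": 0, "dz": -1.6, "ax": 0, "ay": 0, "az": 0, "claw": 1}
    - {"dx": 0, "dy": 0, "dz": -1.9, "ax": 0, "ay": 0, "az": 0, "claw": 1}
    - {"dx": 0, "dy": 0, "dz": -2.0, "ax": 0, "ay": 0, "az": 0, "claw": 1}
    - {"dx": 0, "dy": 0, "dz": -2.0, "ax": 0, "ay": 0, "az": 0, "claw": 1}

```text
clock: 14.87
eef_pos: [593.0, -356.5, 26.1]
tool_rot: [-1.571, -0.0, -3.048]
force: [-0.4, 0.2, -1.8]
width: 10.8
```

Emit:
servo_tool:
  increments:
    - {"dx": 0, "dy": 0, "dz": -0.15, "ax": 0, "ay": 0, "az": 0, "claw": 1}
    - {"dx": 0, "dy": 0, "dz": -0.2, "ax": 0, "ay": 0, "az": 0, "claw": 1}
    - {"dx": 0, "dy": 0, "dz": -0.2, "ax": 0, "ay": 0, "az": 0, "claw": 1}

```text
clock: 15.12
eef_pos: [593.3, -356.7, 24.4]
tool_rot: [-1.571, 0.0, -3.048]
force: [-0.5, -0.6, -0.6]
width: 10.8
```

Contact is just being made. Open and lift.

Emit:
servo_tool:
  increments:
    - {"dx": 0, "dy": 0, "dz": -0.05, "ax": 0, "ay": 0, "az": 0, "claw": 0.4}
    - {"dx": 0, "dy": 0, "dz": -0.05, "ax": 0, "ay": 0, "az": 0, "claw": 0.1}
    - {"dx": 0, "dy": 0, "dz": -0.05, "ax": 0, "ay": 0, "az": 0, "claw": 0.1}
    - {"dx": 0, "dy": 0, "dz": 0.8, "ax": 0, "ay": 0, "az": 0, "claw": 0.1}
    - {"dx": 0, "dy": 0, "dz": 3, "ax": 0, "ay": 0, "az": 0, "claw": 0}
    - {"dx": 0, "dy": 0, "dz": 6, "ax": 0, "ay": 0, "az": 0, "claw": 0}
    - {"dx": -1, "dy": 3.5, "dz": 9, "ax": 0, "ay": 0, "az": 0, "claw": 0}
    - {"dx": -2, "dy": 7, "dz": 10, "ax": 0, "ay": 0, "az": 0, "claw": 0}

```text
clock: 15.78
eef_pos: [575.0, -292.3, 128.1]
tool_rot: [-1.564, 0.006, -3.053]
force: [0.2, 1.2, -0.1]
width: 42.7
```

Run:
```python
from h import *
st()
im=snap('scene','s12');im=snap('top','t12')
for y in (-60,0,60,120): print(y,fromfix((0,y)))
```

```text
{'clock': 15.783, 'qpos': [0.379, 0.736, 0.078, 1.636, -0.072, 0.764, -0.994], 'qd': [-0.644, -0.608, -0.003, 0.983, -0.047, -0.324, -0.501], 'tau': [6.411, -53.415, 3.359, -16.893, 0.281, 0.747, 0.636], 'eef_pos': [575.025, -292.327, 128.113], 'tool_rot': [-1.564, 0.006, -3.053], 'force': [0.247, 1.173, -0.093], 'torque': [0.092, -0.065, -0.021], 'width': 42.689}
-60 [485.15374429 -34.72958611]
0 [476.9  24.7]
60 [468.64625571  84.12958611]
120 [460.39251141 143.55917222]
```

View pics/s12.png

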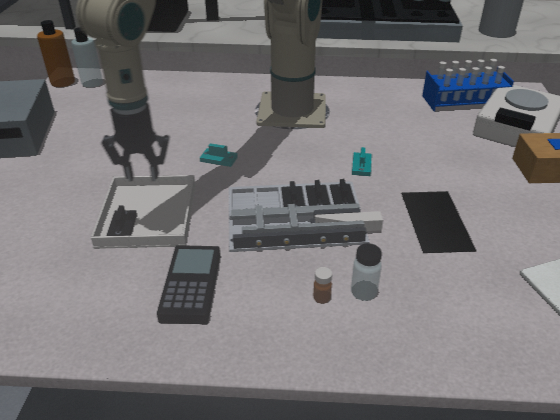

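View pics/t12.png

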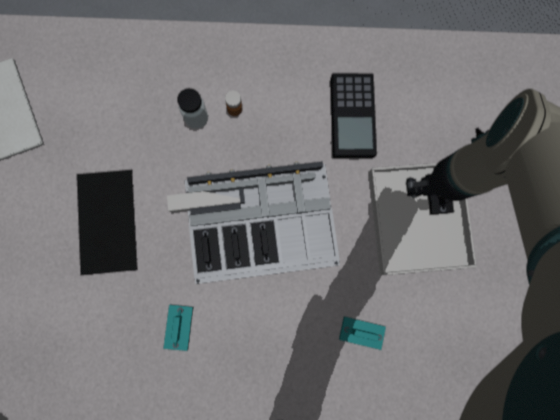

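Emit:
servo_tool:
  increments:
    - {"dx": -1.2, "dy": 3.8, "dz": 0, "ax": 0, "ay": 0, "az": 0.02, "claw": 0}
    - {"dx": -2.4, "dy": 7.6, "dz": 0, "ax": 0, "ay": 0, "az": 0.044, "claw": 0}
    - {"dx": -3.6, "dy": 11.4, "dz": 0, "ax": 0, "ay": 0, "az": 0.044, "claw": 0}
    - {"dx": -4.8, "dy": 15.2, "dz": 0, "ax": 0, "ay": 0, "az": 0.044, "claw": 0}
    - {"dx": -6, "dy": 19, "dz": 0, "ax": 0, "ay": 0, "az": 0.044, "claw": 0}
    - {"dx": -7.2, "dy": 22.8, "dz": 0, "ax": 0, "ay": 0, "az": 0.044, "claw": 0}
    - {"dx": -8.4, "dy": 26.6, "dz": -1, "ax": 0, "ay": 0, "az": 0.044, "claw": 0}
    - {"dx": -9.6, "dy": 30.2, "dz": -2, "ax": 0, "ay": 0, "az": 0.044, "claw": 0}

```text
clock: 16.55
eef_pos: [477.7, 16.4, 104.9]
tool_rot: [-1.571, 0.003, -3.003]
force: [0.2, 1.2, -0.2]
width: 42.8
```

Emit:
servo_tool:
  increments:
    - {"dx": 0, "dy": 0.9, "dz": -1, "ax": 0, "ay": 0, "az": 0, "claw": 0}
    - {"dx": 0, "dy": 0.9, "dz": -3, "ax": 0, "ay": 0, "az": 0, "claw": 0}
    - {"dx": 0, "dy": 0.9, "dz": -4, "ax": 0, "ay": 0, "az": 0, "claw": 0}
    - {"dx": 0, "dy": 0.9, "dz": -4, "ax": 0, "ay": 0, "az": 0, "claw": 0}
    - {"dx": 0, "dy": 0.9, "dz": -4, "ax": 0, "ay": 0, "az": 0, "claw": 0}

```text
clock: 16.97
eef_pos: [477.5, 22.3, 63.8]
tool_rot: [-1.57, -0.001, -3.005]
force: [0.7, -0.4, 0.7]
width: 42.9
```

Run:
```python
from h import *
im=snap('wrist','w13'); st()
print([proj(im,[*fromfix((X,0)),52]).round() for X in (25,-25)])
```

```text
{'clock': 17.017, 'qpos': [-0.156, 0.674, 0.075, 2.125, -0.137, 0.346, -1.404], 'qd': [0.002, -0.016, -0.002, -0.003, -0.002, -0.004, -0.0], 'tau': [-0.308, -46.178, 1.493, -7.564, -0.003, 0.02, 0.003], 'eef_pos': [477.937, 22.283, 64.287], 'tool_rot': [-1.57, 0.0, -3.006], 'force': [0.309, -0.272, -0.136], 'torque': [-0.059, 0.04, -0.007], 'width': 42.601}
[array([275., 219.]), array([276., 306.])]
```

View pics/w13.png

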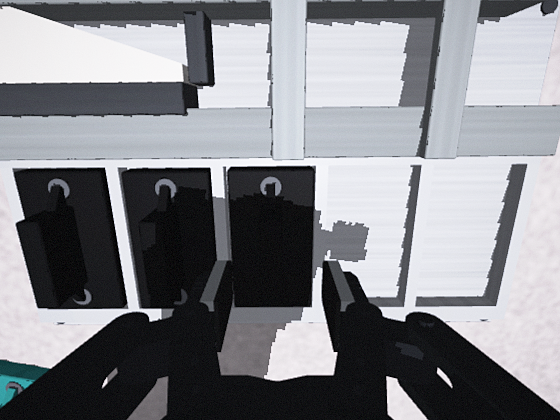

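Emit:
servo_tool:
  increments:
    - {"dx": 0, "dy": 0.2, "dz": -1, "ax": 0, "ay": 0, "az": 0, "claw": 0}
    - {"dx": 0, "dy": 0.2, "dz": -2.2, "ax": 0, "ay": 0, "az": 0, "claw": 0}
    - {"dx": 0, "dy": 0.2, "dz": -3.2, "ax": 0, "ay": 0, "az": 0, "claw": 0}
    - {"dx": 0, "dy": 0.2, "dz": -3.7, "ax": 0, "ay": 0, "az": 0, "claw": 0}
    - {"dx": 0, "dy": 0.2, "dz": -3.7, "ax": 0, "ay": 0, "az": 0, "claw": 0}
    - {"dx": 0, "dy": 0.2, "dz": -3.7, "ax": 0, "ay": 0, "az": 0, "claw": 0.3}
    - {"dx": 0, "dy": 0.2, "dz": -3.7, "ax": 0, "ay": 0, "az": 0, "claw": 1}
    - {"dx": 0, "dy": 0.2, "dz": -3.7, "ax": 0, "ay": 0, "az": 0, "claw": 1}

```text
clock: 17.68
eef_pos: [477.9, 25.3, 27.5]
tool_rot: [-1.571, 0.001, -3.004]
force: [0.8, -0.1, -2.0]
width: 11.0
```

Emit:
servo_tool:
  increments:
    - {"dx": 0, "dy": 0, "dz": 0, "ax": 0, "ay": 0, "az": 0, "claw": 1}
    - {"dx": 0, "dy": 0, "dz": 0, "ax": 0, "ay": 0, "az": 0, "claw": 1}
    - {"dx": 0, "dy": 0, "dz": 0, "ax": 0, "ay": 0, "az": 0, "claw": 1}
    - {"dx": 0, "dy": 0, "dz": 0, "ax": 0, "ay": 0, "az": 0, "claw": 1}

```text
clock: 18.02
eef_pos: [477.9, 25.4, 27.4]
tool_rot: [-1.571, 0.001, -3.004]
force: [-0.5, 0.1, 6.1]
width: 11.1
```

Emit:
servo_tool:
  increments:
    - {"dx": 0, "dy": 0, "dz": 0.8, "ax": 0, "ay": 0, "az": 0, "claw": 1}
    - {"dx": 0, "dy": 0, "dz": 1.8, "ax": 0, "ay": 0, "az": 0, "claw": 1}
    - {"dx": 0, "dy": 0, "dz": 3.5, "ax": 0, "ay": 0, "az": 0, "claw": 1}
    - {"dx": 0, "dy": 0, "dz": 6, "ax": 0, "ay": 0, "az": 0, "claw": 1}
    - {"dx": 0, "dy": 0, "dz": 8.5, "ax": 0, "ay": 0, "az": 0, "claw": 1}
    - {"dx": 1, "dy": -2.7, "dz": 8.5, "ax": 0, "ay": 0, "az": -0.02, "claw": 1}
    - {"dx": 2.2, "dy": -6, "dz": 8.5, "ax": 0, "ay": 0, "az": -0.044, "claw": 1}
    - {"dx": 3.5, "dy": -9.5, "dz": 8.5, "ax": 0, "ay": 0, "az": -0.044, "claw": 1}

```text
clock: 18.68
eef_pos: [512.9, -69.2, 113.5]
tool_rot: [-1.571, 0.001, -3.045]
force: [1.0, 0.5, -1.6]
width: 10.5
```

Emit:
servo_tool:
  increments:
    - {"dx": 1.4, "dy": -3.7, "dz": 0, "ax": 0, "ay": 0, "az": 0, "claw": 1}
    - {"dx": 2.8, "dy": -7.4, "dz": 0, "ax": 0, "ay": 0, "az": 0, "claw": 1}
    - {"dx": 4.2, "dy": -11.1, "dz": 0, "ax": 0, "ay": 0, "az": 0, "claw": 1}
    - {"dx": 5.6, "dy": -14.8, "dz": 0, "ax": 0, "ay": 0, "az": 0, "claw": 1}
    - {"dx": 6.9, "dy": -18.2, "dz": 0, "ax": 0, "ay": 0, "az": 0, "claw": 1}
    - {"dx": 7.2, "dy": -19.1, "dz": -2, "ax": 0, "ay": 0, "az": 0, "claw": 1}
    - {"dx": 7.2, "dy": -19.1, "dz": -4, "ax": 0, "ay": 0, "az": 0, "claw": 1}
    - {"dx": 7.2, "dy": -19.1, "dz": -5, "ax": 0, "ay": 0, "az": 0, "claw": 1}

```text
clock: 19.35
eef_pos: [582.8, -261.5, 60.4]
tool_rot: [-1.572, -0.003, -3.05]
force: [-0.5, -0.5, -1.2]
width: 11.0
```

Run:
```python
from h import *
im=snap('scene','s14'); st()
crop('s14',80,120,240,260,4.5,'c18')
```

```text
{'clock': 19.4, 'qpos': [0.336, 0.827, 0.067, 1.678, -0.082, 0.645, -1.03], 'qd': [-0.022, -0.031, -0.011, 0.007, 0.001, 0.05, -0.003], 'tau': [1.481, -66.656, 3.067, -16.461, 0.089, -0.311, 0.008], 'eef_pos': [581.901, -259.614, 58.87], 'tool_rot': [-1.574, -0.005, -3.048], 'force': [-0.288, 0.059, -1.967], 'torque': [0.005, 0.052, 0.018], 'width': 10.89}
```

View pics/c18.png

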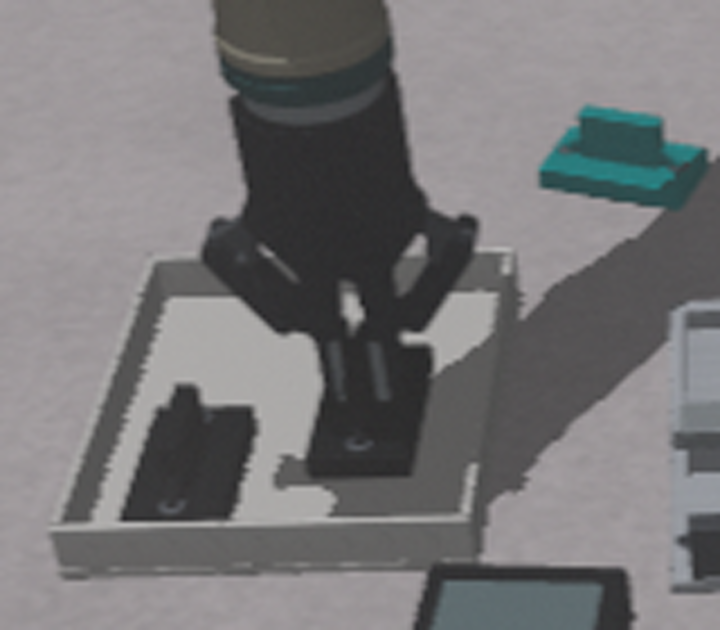

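Emit:
servo_tool:
  increments:
    - {"dx": 0, "dy": 0, "dz": -1.2, "ax": 0, "ay": 0, "az": 0, "claw": 1}
    - {"dx": 0, "dy": 0, "dz": -2.2, "ax": 0, "ay": 0, "az": 0, "claw": 1}
    - {"dx": 0, "dy": 0, "dz": -3, "ax": 0, "ay": 0, "az": 0, "claw": 1}
    - {"dx": 0, "dy": 0, "dz": -3.4, "ax": 0, "ay": 0, "az": 0, "claw": 1}
    - {"dx": 0, "dy": 0, "dz": -3.6, "ax": 0, "ay": 0, "az": 0, "claw": 1}
    - {"dx": 0, "dy": 0, "dz": -3.6, "ax": 0, "ay": 0, "az": 0, "claw": 1}
    - {"dx": 0, "dy": 0, "dz": -3.6, "ax": 0, "ay": 0, "az": 0, "claw": 1}

```text
clock: 19.98
eef_pos: [584.8, -260.7, 26.3]
tool_rot: [-1.57, 0.001, -3.048]
force: [0.9, 0.2, -1.1]
width: 10.7
```

Emit:
servo_tool:
  increments:
    - {"dx": 0, "dy": 0, "dz": -0.15, "ax": 0, "ay": 0, "az": 0, "claw": 1}
    - {"dx": 0, "dy": 0, "dz": -0.22, "ax": 0, "ay": 0, "az": 0, "claw": 1}
    - {"dx": 0, "dy": 0, "dz": -0.22, "ax": 0, "ay": 0, "az": 0, "claw": 1}

```text
clock: 20.23
eef_pos: [584.9, -260.9, 24.5]
tool_rot: [-1.57, 0.001, -3.048]
force: [-0.6, -0.1, 2.8]
width: 10.8
```

Emit:
servo_tool:
  increments:
    - {"dx": 0, "dy": 0, "dz": 0, "ax": 0, "ay": 0, "az": 0, "claw": 0.4}
    - {"dx": 0, "dy": 0, "dz": 0, "ax": 0, "ay": 0, "az": 0, "claw": 0.1}
    - {"dx": 0, "dy": 0, "dz": 0, "ax": 0, "ay": 0, "az": 0, "claw": 0.1}
    - {"dx": 0, "dy": 0, "dz": 0.8, "ax": 0, "ay": 0, "az": 0, "claw": 0.1}
    - {"dx": 0, "dy": 0, "dz": 3, "ax": 0, "ay": 0, "az": 0, "claw": 0}
    - {"dx": 0, "dy": 0, "dz": 6, "ax": 0, "ay": 0, "az": 0, "claw": 0}
    - {"dx": -1, "dy": 3, "dz": 8, "ax": 0, "ay": 0, "az": 0.02, "claw": 0}
    - {"dx": -2, "dy": 6, "dz": 9, "ax": 0, "ay": 0, "az": 0.044, "claw": 0}

```text
clock: 20.9
eef_pos: [566.0, -203.1, 117.1]
tool_rot: [-1.567, 0.005, -3.007]
force: [1.4, 1.5, 0.9]
width: 42.7
```

Run:
```python
from h import *
st()
im=snap('scene','s15');im=snap('top','t15')
crop('s15',80,150,390,270,2.5,'c19')
crop('t15',160,140,480,290,2.4,'c20')
```

```text
{'clock': 20.9, 'qpos': [0.252, 0.699, 0.072, 1.769, -0.072, 0.67, -1.073], 'qd': [-0.533, -0.429, -0.071, 0.67, 0.035, -0.199, -0.233], 'tau': [5.907, -52.596, 3.796, -15.615, 0.223, 0.366, 0.258], 'eef_pos': [566.048, -203.13, 117.055], 'tool_rot': [-1.567, 0.005, -3.007], 'force': [1.443, 1.536, 0.893], 'torque': [0.149, -0.061, 0.024], 'width': 42.673}
```

View pics/c19.png

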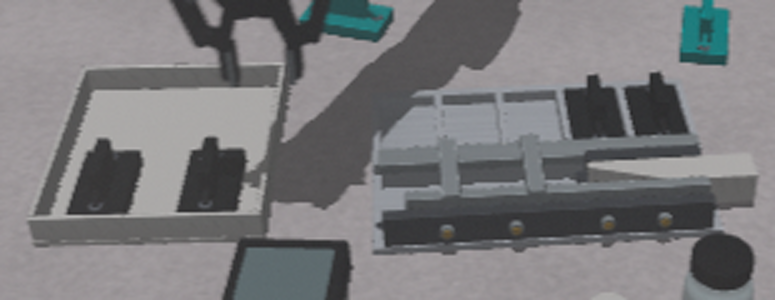

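View pics/c20.png

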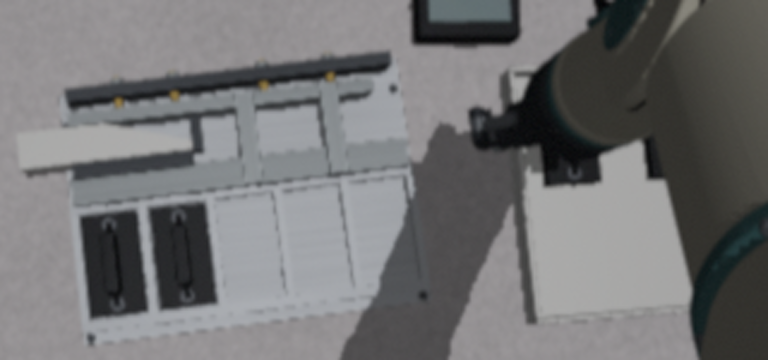

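Emit:
servo_tool:
  increments:
    - {"dx": -1.3, "dy": 3.7, "dz": 0, "ax": 0, "ay": 0, "az": 0, "claw": 0}
    - {"dx": -2.6, "dy": 7.5, "dz": 0, "ax": 0, "ay": 0, "az": 0, "claw": 0}
    - {"dx": -3.8, "dy": 11.3, "dz": 0, "ax": 0, "ay": 0, "az": 0, "claw": 0}
    - {"dx": -5.1, "dy": 15.1, "dz": 0, "ax": 0, "ay": 0, "az": 0, "claw": 0}
    - {"dx": -6.4, "dy": 18.9, "dz": 0, "ax": 0, "ay": 0, "az": 0, "claw": 0}
    - {"dx": -7.6, "dy": 22.7, "dz": 0, "ax": 0, "ay": 0, "az": 0, "claw": 0}
    - {"dx": -8.9, "dy": 26.3, "dz": 0, "ax": 0, "ay": 0, "az": 0, "claw": 0}
    - {"dx": -9.6, "dy": 28.5, "dz": -1, "ax": 0, "ay": 0, "az": 0, "claw": 0}

```text
clock: 21.67
eef_pos: [467.9, 88.5, 105.0]
tool_rot: [-1.573, 0.002, -3.0]
force: [-0.2, 0.3, 0.3]
width: 42.6
```

Emit:
servo_tool:
  increments:
    - {"dx": 0, "dy": 0, "dz": -2, "ax": 0, "ay": 0, "az": 0, "claw": 0}
    - {"dx": 0, "dy": 0, "dz": -4, "ax": 0, "ay": 0, "az": 0, "claw": 0}
    - {"dx": 0, "dy": 0, "dz": -4, "ax": 0, "ay": 0, "az": 0, "claw": 0}
    - {"dx": 0, "dy": 0, "dz": -4, "ax": 0, "ay": 0, "az": 0, "claw": 0}

```text
clock: 22.0
eef_pos: [468.1, 83.9, 63.4]
tool_rot: [-1.57, -0.002, -3.004]
force: [-0.1, -1.2, -0.0]
width: 42.9
```

Run:
```python
from h import *
im=snap('wrist','w16'); st()
```

```text
{'clock': 22.05, 'qpos': [-0.295, 0.674, 0.087, 2.131, -0.161, 0.343, -1.509], 'qd': [0.004, -0.021, 0.004, -0.006, -0.002, -0.003, -0.001], 'tau': [-0.33, -45.701, 1.589, -7.363, -0.006, 0.023, 0.003], 'eef_pos': [468.823, 83.792, 64.106], 'tool_rot': [-1.57, -0.0, -3.005], 'force': [0.051, -0.875, -0.2], 'torque': [-0.009, -0.02, -0.007], 'width': 42.843}
```

View pics/w16.png

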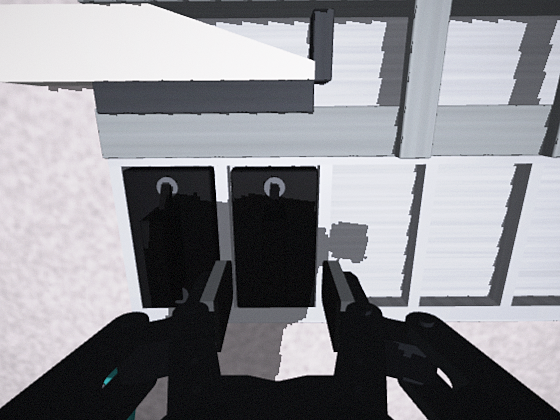

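Aligned (bracket centre u≈276, between the pads). Descend and grip.

Emit:
servo_tool:
  increments:
    - {"dx": 0, "dy": 0, "dz": -1, "ax": 0, "ay": 0, "az": 0, "claw": 0}
    - {"dx": 0, "dy": 0, "dz": -2.2, "ax": 0, "ay": 0, "az": 0, "claw": 0}
    - {"dx": 0, "dy": 0, "dz": -3.2, "ax": 0, "ay": 0, "az": 0, "claw": 0}
    - {"dx": 0, "dy": 0, "dz": -3.7, "ax": 0, "ay": 0, "az": 0, "claw": 0}
    - {"dx": 0, "dy": 0, "dz": -3.7, "ax": 0, "ay": 0, "az": 0, "claw": 0}
    - {"dx": 0, "dy": 0, "dz": -3.7, "ax": 0, "ay": 0, "az": 0, "claw": 0.3}
    - {"dx": 0, "dy": 0, "dz": -3.7, "ax": 0, "ay": 0, "az": 0, "claw": 1}
    - {"dx": 0, "dy": 0, "dz": -3.7, "ax": 0, "ay": 0, "az": 0, "claw": 1}

```text
clock: 22.72
eef_pos: [468.8, 84.5, 27.3]
tool_rot: [-1.571, 0.001, -3.004]
force: [0.5, 0.4, -1.8]
width: 10.9
```

Emit:
servo_tool:
  increments:
    - {"dx": 0, "dy": 0, "dz": 0, "ax": 0, "ay": 0, "az": 0, "claw": 1}
    - {"dx": 0, "dy": 0, "dz": 0, "ax": 0, "ay": 0, "az": 0, "claw": 1}
    - {"dx": 0, "dy": 0, "dz": 0, "ax": 0, "ay": 0, "az": 0, "claw": 1}
    - {"dx": 0, "dy": 0, "dz": 0, "ax": 0, "ay": 0, "az": 0, "claw": 1}

```text
clock: 23.05
eef_pos: [468.8, 84.5, 27.3]
tool_rot: [-1.571, 0.001, -3.004]
force: [-0.6, 0.7, 5.5]
width: 10.8
```

Emit:
servo_tool:
  increments:
    - {"dx": 0, "dy": 0, "dz": 0.8, "ax": 0, "ay": 0, "az": 0, "claw": 1}
    - {"dx": 0, "dy": 0, "dz": 1.8, "ax": 0, "ay": 0, "az": 0, "claw": 1}
    - {"dx": 0, "dy": 0, "dz": 3.5, "ax": 0, "ay": 0, "az": 0, "claw": 1}
    - {"dx": 0, "dy": 0, "dz": 6, "ax": 0, "ay": 0, "az": 0, "claw": 1}
    - {"dx": 0, "dy": 0, "dz": 8.5, "ax": 0, "ay": 0, "az": 0, "claw": 1}
    - {"dx": 0.4, "dy": -3.5, "dz": 9, "ax": 0, "ay": 0, "az": -0.02, "claw": 1}
    - {"dx": 0.8, "dy": -7.2, "dz": 9, "ax": 0, "ay": 0, "az": -0.044, "claw": 1}
    - {"dx": 1.2, "dy": -11, "dz": 9, "ax": 0, "ay": 0, "az": -0.044, "claw": 1}

```text
clock: 23.72
eef_pos: [481.0, -25.9, 118.4]
tool_rot: [-1.571, 0.002, -3.046]
force: [0.7, 0.2, -1.7]
width: 10.9
```

Emit:
servo_tool:
  increments:
    - {"dx": 0.2, "dy": -4, "dz": 0, "ax": 0, "ay": 0, "az": 0, "claw": 1}
    - {"dx": 0.4, "dy": -8, "dz": 0, "ax": 0, "ay": 0, "az": 0, "claw": 1}
    - {"dx": 0.6, "dy": -12, "dz": 0, "ax": 0, "ay": 0, "az": 0, "claw": 1}
    - {"dx": 0.7, "dy": -16, "dz": 0, "ax": 0, "ay": 0, "az": 0, "claw": 1}
    - {"dx": 0.8, "dy": -20, "dz": 0, "ax": 0, "ay": 0, "az": 0, "claw": 1}
    - {"dx": 0.9, "dy": -24, "dz": 0, "ax": 0, "ay": 0, "az": 0, "claw": 1}
    - {"dx": 0.9, "dy": -28, "dz": 0, "ax": 0, "ay": 0, "az": 0, "claw": 1}
    - {"dx": 0.9, "dy": -32, "dz": 0, "ax": 0, "ay": 0, "az": 0, "claw": 1}

```text
clock: 24.38
eef_pos: [488.6, -347.6, 117.6]
tool_rot: [-1.571, -0.0, -3.048]
force: [1.7, -0.1, -1.8]
width: 10.6
```

Emit:
servo_tool:
  increments:
    - {"dx": 0, "dy": -1.5, "dz": -0.5, "ax": 0, "ay": 0, "az": 0, "claw": 1}
    - {"dx": 0, "dy": -2.1, "dz": -2, "ax": 0, "ay": 0, "az": 0, "claw": 1}
    - {"dx": 0, "dy": -2.1, "dz": -4, "ax": 0, "ay": 0, "az": 0, "claw": 1}
    - {"dx": 0, "dy": -2.1, "dz": -5, "ax": 0, "ay": 0, "az": 0, "claw": 1}
    - {"dx": 0, "dy": -2.1, "dz": -5, "ax": 0, "ay": 0, "az": 0, "claw": 1}

```text
clock: 24.8
eef_pos: [487.6, -365.0, 64.8]
tool_rot: [-1.574, -0.004, -3.048]
force: [-0.9, 0.5, -0.9]
width: 10.9
```

Run:
```python
from h import *
im=snap('scene','s17'); st()
crop('s17',80,120,240,260,4.5,'c21')
```

```text
{'clock': 24.85, 'qpos': [0.568, 0.786, 0.046, 1.759, -0.057, 0.601, -0.829], 'qd': [-0.007, -0.029, 0.001, -0.023, 0.001, 0.002, -0.0], 'tau': [0.468, -56.978, 1.762, -12.951, 0.024, -0.051, 0.001], 'eef_pos': [488.569, -365.442, 66.06], 'tool_rot': [-1.573, -0.002, -3.047], 'force': [-0.171, 0.168, -0.597], 'torque': [-0.015, -0.052, 0.078], 'width': 10.799}
```

View pics/c21.png

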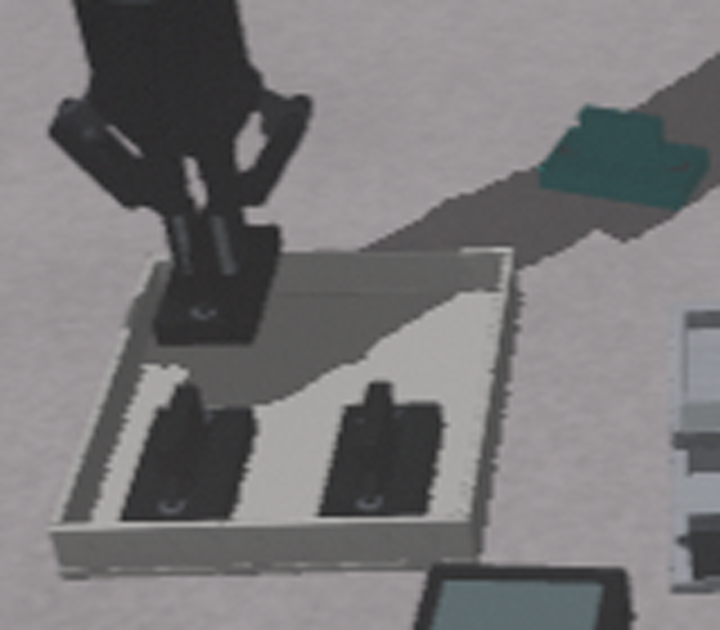

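Emit:
servo_tool:
  increments:
    - {"dx": 0, "dy": 0, "dz": -1.2, "ax": 0, "ay": 0, "az": 0, "claw": 1}
    - {"dx": 0, "dy": 0, "dz": -2.4, "ax": 0, "ay": 0, "az": 0, "claw": 1}
    - {"dx": 0, "dy": 0, "dz": -3.3, "ax": 0, "ay": 0, "az": 0, "claw": 1}
    - {"dx": 0, "dy": 0, "dz": -3.8, "ax": 0, "ay": 0, "az": 0, "claw": 1}
    - {"dx": 0, "dy": 0, "dz": -4.1, "ax": 0, "ay": 0, "az": 0, "claw": 1}
    - {"dx": 0, "dy": 0, "dz": -4.1, "ax": 0, "ay": 0, "az": 0, "claw": 1}
    - {"dx": 0, "dy": 0, "dz": -4.1, "ax": 0, "ay": 0, "az": 0, "claw": 1}

```text
clock: 25.43
eef_pos: [489.6, -366.8, 25.8]
tool_rot: [-1.571, 0.0, -3.048]
force: [0.5, 0.4, -1.1]
width: 10.8
```

Emit:
servo_tool:
  increments:
    - {"dx": 0, "dy": 0, "dz": -0.1, "ax": 0, "ay": 0, "az": 0, "claw": 1}
    - {"dx": 0, "dy": 0, "dz": -0.17, "ax": 0, "ay": 0, "az": 0, "claw": 1}
    - {"dx": 0, "dy": 0, "dz": -0.17, "ax": 0, "ay": 0, "az": 0, "claw": 1}

```text
clock: 25.68
eef_pos: [489.8, -366.9, 24.4]
tool_rot: [-1.57, 0.001, -3.048]
force: [0.8, -0.6, -1.1]
width: 10.9
```

Emit:
servo_tool:
  increments:
    - {"dx": 0, "dy": 0, "dz": 0, "ax": 0, "ay": 0, "az": 0, "claw": 0.4}
    - {"dx": 0, "dy": 0, "dz": 0, "ax": 0, "ay": 0, "az": 0, "claw": 0.1}
    - {"dx": 0, "dy": 0, "dz": 0, "ax": 0, "ay": 0, "az": 0, "claw": 0.1}
    - {"dx": 0, "dy": 0, "dz": 0.8, "ax": 0, "ay": 0, "az": 0, "claw": 0.1}
    - {"dx": 0, "dy": 0, "dz": 3, "ax": 0, "ay": 0, "az": 0, "claw": 0}
    - {"dx": 0, "dy": 0, "dz": 6, "ax": 0, "ay": 0, "az": 0, "claw": 0}
    - {"dx": 0, "dy": 3, "dz": 8, "ax": 0, "ay": 0, "az": 0.02, "claw": 0}
    - {"dx": 0, "dy": 6, "dz": 9, "ax": 0, "ay": 0, "az": 0.044, "claw": 0}

```text
clock: 26.35
eef_pos: [490.5, -309.2, 117.4]
tool_rot: [-1.566, 0.004, -3.007]
force: [0.8, 1.7, -0.8]
width: 42.9
```

Emit:
servo_tool:
  increments:
    - {"dx": 0, "dy": 4, "dz": 0, "ax": 0, "ay": 0, "az": 0, "claw": 0}
    - {"dx": 0, "dy": 8, "dz": 0, "ax": 0, "ay": 0, "az": 0, "claw": 0}
    - {"dx": 0, "dy": 12, "dz": 0, "ax": 0, "ay": 0, "az": 0, "claw": 0}
    - {"dx": 0, "dy": 16, "dz": 0, "ax": 0, "ay": 0, "az": 0, "claw": 0}

```text
clock: 26.68
eef_pos: [489.5, -145.1, 115.0]
tool_rot: [-1.57, 0.001, -3.005]
force: [1.9, 0.2, 0.2]
width: 42.7
```

Run:
```python
from h import *
st()
im=snap('scene','s18')
crop('s18',80,130,400,270,2.4,'c22')
```

```text
{'clock': 26.683, 'qpos': [0.184, 0.607, 0.073, 2.014, -0.084, 0.521, -1.117], 'qd': [-0.968, -0.143, 0.08, 0.391, -0.115, -0.258, -0.768], 'tau': [6.335, -47.726, 2.081, -11.155, 0.211, 0.432, 0.835], 'eef_pos': [489.478, -145.084, 114.957], 'tool_rot': [-1.57, 0.001, -3.005], 'force': [1.885, 0.168, 0.191], 'torque': [0.1, 0.016, 0.0], 'width': 42.651}
```

View pics/c22.png

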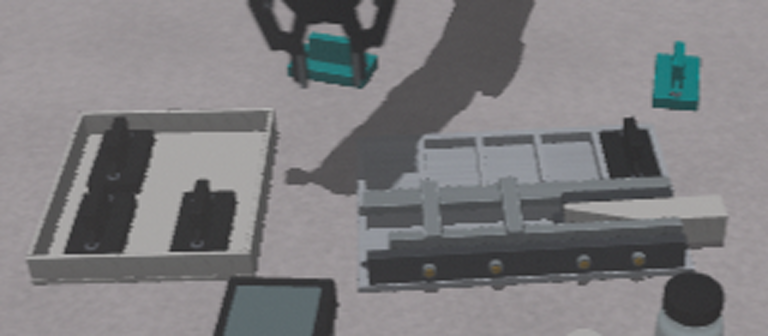

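Emit:
servo_tool:
  increments:
    - {"dx": -0.4, "dy": 4, "dz": 0, "ax": 0, "ay": 0, "az": 0, "claw": 0}
    - {"dx": -0.8, "dy": 8, "dz": 0, "ax": 0, "ay": 0, "az": 0, "claw": 0}
    - {"dx": -1.2, "dy": 12, "dz": 0, "ax": 0, "ay": 0, "az": 0, "claw": 0}
    - {"dx": -1.6, "dy": 16, "dz": 0, "ax": 0, "ay": 0, "az": 0, "claw": 0}
    - {"dx": -2, "dy": 20, "dz": 0, "ax": 0, "ay": 0, "az": 0, "claw": 0}
    - {"dx": -2.4, "dy": 24, "dz": 0, "ax": 0, "ay": 0, "az": 0, "claw": 0}
    - {"dx": -2.7, "dy": 27, "dz": 0, "ax": 0, "ay": 0, "az": 0, "claw": 0}
    - {"dx": -2.8, "dy": 29.1, "dz": -1, "ax": 0, "ay": 0, "az": 0, "claw": 0}

```text
clock: 27.4
eef_pos: [462.0, 148.7, 105.7]
tool_rot: [-1.573, 0.004, -2.999]
force: [0.6, 0.3, 0.4]
width: 42.4
```

Emit:
servo_tool:
  increments:
    - {"dx": 0, "dy": 0, "dz": -2, "ax": 0, "ay": 0, "az": 0, "claw": 0}
    - {"dx": 0, "dy": 0, "dz": -4, "ax": 0, "ay": 0, "az": 0, "claw": 0}
    - {"dx": 0, "dy": 0, "dz": -4, "ax": 0, "ay": 0, "az": 0, "claw": 0}
    - {"dx": 0, "dy": 0, "dz": -4, "ax": 0, "ay": 0, "az": 0, "claw": 0}

```text
clock: 27.73
eef_pos: [461.1, 143.9, 64.0]
tool_rot: [-1.57, -0.002, -3.004]
force: [-0.5, 0.6, -0.6]
width: 42.8
```

Run:
```python
from h import *
im=snap('wrist','w19'); st()
```

```text
{'clock': 27.783, 'qpos': [-0.433, 0.679, 0.107, 2.112, -0.192, 0.359, -1.603], 'qd': [0.004, -0.02, 0.006, -0.005, -0.002, -0.005, 0.001], 'tau': [-0.303, -46.174, 1.85, -7.696, -0.007, 0.025, 0.004], 'eef_pos': [461.8, 143.933, 64.65], 'tool_rot': [-1.571, 0.0, -3.005], 'force': [0.214, 0.304, -0.502], 'torque': [0.017, -0.065, -0.004], 'width': 42.602}
```

View pics/w19.png

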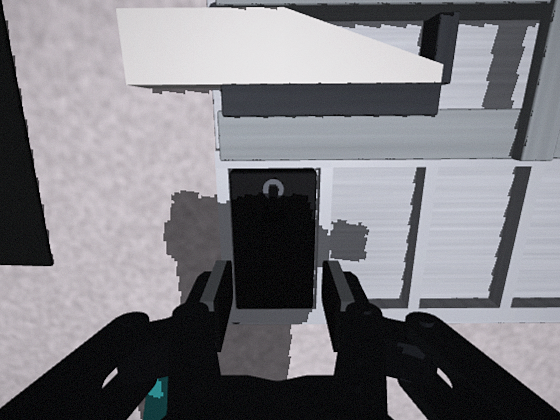

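Aligned again (bracket centre u≈274, wedge still home, keeper still open). Descend and grip.

Emit:
servo_tool:
  increments:
    - {"dx": 0, "dy": 0, "dz": -1, "ax": 0, "ay": 0, "az": 0, "claw": 0}
    - {"dx": 0, "dy": 0, "dz": -2.2, "ax": 0, "ay": 0, "az": 0, "claw": 0}
    - {"dx": 0, "dy": 0, "dz": -3.2, "ax": 0, "ay": 0, "az": 0, "claw": 0}
    - {"dx": 0, "dy": 0, "dz": -3.8, "ax": 0, "ay": 0, "az": 0, "claw": 0}
    - {"dx": 0, "dy": 0, "dz": -3.8, "ax": 0, "ay": 0, "az": 0, "claw": 0}
    - {"dx": 0, "dy": 0, "dz": -3.8, "ax": 0, "ay": 0, "az": 0, "claw": 0.3}
    - {"dx": 0, "dy": 0, "dz": -3.8, "ax": 0, "ay": 0, "az": 0, "claw": 1}
    - {"dx": 0, "dy": 0, "dz": -3.8, "ax": 0, "ay": 0, "az": 0, "claw": 1}

```text
clock: 28.45
eef_pos: [461.9, 144.5, 26.6]
tool_rot: [-1.571, 0.001, -3.004]
force: [0.4, 0.0, -1.6]
width: 10.8
```

Emit:
servo_tool:
  increments:
    - {"dx": 0, "dy": 0, "dz": 0, "ax": 0, "ay": 0, "az": 0, "claw": 1}
    - {"dx": 0, "dy": 0, "dz": 0, "ax": 0, "ay": 0, "az": 0, "claw": 1}
    - {"dx": 0, "dy": 0, "dz": 0, "ax": 0, "ay": 0, "az": 0, "claw": 1}
    - {"dx": 0, "dy": 0, "dz": 0, "ax": 0, "ay": 0, "az": 0, "claw": 1}

```text
clock: 28.78
eef_pos: [461.9, 144.5, 26.6]
tool_rot: [-1.571, 0.001, -3.004]
force: [-0.7, -0.1, 5.6]
width: 11.1
```

Emit:
servo_tool:
  increments:
    - {"dx": 0, "dy": 0, "dz": 0.8, "ax": 0, "ay": 0, "az": 0, "claw": 1}
    - {"dx": 0, "dy": 0, "dz": 1.8, "ax": 0, "ay": 0, "az": 0, "claw": 1}
    - {"dx": 0, "dy": 0, "dz": 3.5, "ax": 0, "ay": 0, "az": 0, "claw": 1}
    - {"dx": 0, "dy": 0, "dz": 6, "ax": 0, "ay": 0, "az": 0, "claw": 1}
    - {"dx": 0, "dy": 0, "dz": 8.5, "ax": 0, "ay": 0, "az": 0, "claw": 1}
    - {"dx": 0.4, "dy": -3.5, "dz": 9, "ax": 0, "ay": 0, "az": -0.02, "claw": 1}
    - {"dx": 0.8, "dy": -7.2, "dz": 9, "ax": 0, "ay": 0, "az": -0.044, "claw": 1}
    - {"dx": 1.2, "dy": -11, "dz": 9, "ax": 0, "ay": 0, "az": -0.044, "claw": 1}

```text
clock: 29.45
eef_pos: [474.0, 34.3, 117.6]
tool_rot: [-1.571, 0.002, -3.045]
force: [0.8, -0.1, -1.4]
width: 10.6
```

Emit:
servo_tool:
  increments:
    - {"dx": 0.2, "dy": -4, "dz": 0, "ax": 0, "ay": 0, "az": 0, "claw": 1}
    - {"dx": 0.4, "dy": -8, "dz": 0, "ax": 0, "ay": 0, "az": 0, "claw": 1}
    - {"dx": 0.6, "dy": -12, "dz": 0, "ax": 0, "ay": 0, "az": 0, "claw": 1}
    - {"dx": 0.7, "dy": -16, "dz": 0, "ax": 0, "ay": 0, "az": 0, "claw": 1}
    - {"dx": 0.7, "dy": -20, "dz": 0, "ax": 0, "ay": 0, "az": 0, "claw": 1}
    - {"dx": 0.7, "dy": -24, "dz": 0, "ax": 0, "ay": 0, "az": 0, "claw": 1}
    - {"dx": 0.7, "dy": -28, "dz": 0, "ax": 0, "ay": 0, "az": 0, "claw": 1}
    - {"dx": 0.7, "dy": -30.5, "dz": -0.5, "ax": 0, "ay": 0, "az": 0, "claw": 1}

```text
clock: 30.12
eef_pos: [480.0, -276.5, 112.7]
tool_rot: [-1.566, 0.002, -3.052]
force: [0.1, -0.5, -1.1]
width: 10.8
```

Emit:
servo_tool:
  increments:
    - {"dx": 0, "dy": 0, "dz": -1.5, "ax": 0, "ay": 0, "az": 0, "claw": 1}
    - {"dx": 0, "dy": 0, "dz": -3.5, "ax": 0, "ay": 0, "az": 0, "claw": 1}
    - {"dx": 0, "dy": 0, "dz": -4.5, "ax": 0, "ay": 0, "az": 0, "claw": 1}
    - {"dx": 0, "dy": 0, "dz": -4.5, "ax": 0, "ay": 0, "az": 0, "claw": 1}

```text
clock: 30.45
eef_pos: [478.8, -269.6, 64.5]
tool_rot: [-1.573, -0.004, -3.048]
force: [-0.7, 0.4, -1.3]
width: 10.7
```

Run:
```python
from h import *
im=snap('scene','s20'); st()
crop('s20',80,120,240,260,4.5,'c23')
```

```text
{'clock': 30.5, 'qpos': [0.425, 0.73, 0.057, 1.929, -0.081, 0.488, -0.938], 'qd': [-0.007, -0.03, 0.004, -0.019, 0.002, 0.006, 0.0], 'tau': [0.392, -52.13, 1.729, -10.707, 0.012, -0.059, 0.004], 'eef_pos': [479.651, -269.802, 65.557], 'tool_rot': [-1.572, -0.002, -3.047], 'force': [-0.608, 0.098, -0.646], 'torque': [0.042, -0.001, -0.051], 'width': 10.952}
```

View pics/c23.png

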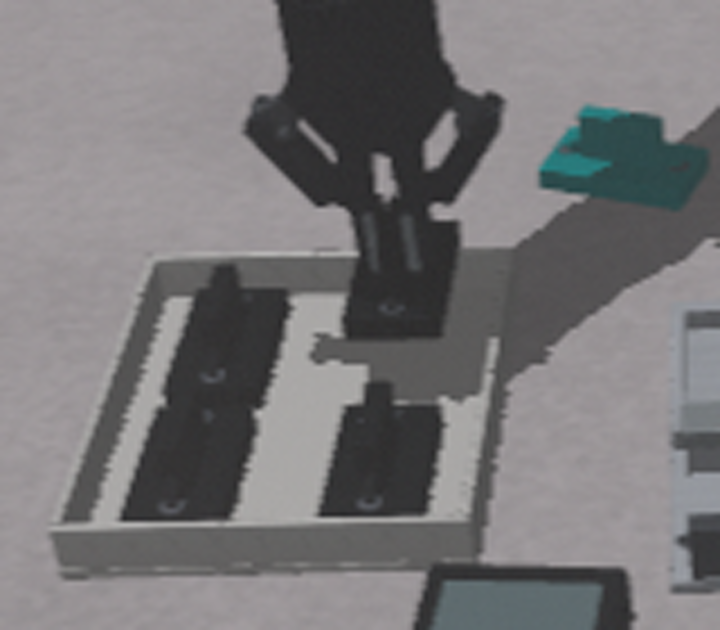

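Emit:
servo_tool:
  increments:
    - {"dx": 0, "dy": 0, "dz": -1.2, "ax": 0, "ay": 0, "az": 0, "claw": 1}
    - {"dx": 0, "dy": 0, "dz": -2.4, "ax": 0, "ay": 0, "az": 0, "claw": 1}
    - {"dx": 0, "dy": 0, "dz": -3.3, "ax": 0, "ay": 0, "az": 0, "claw": 1}
    - {"dx": 0, "dy": 0, "dz": -3.8, "ax": 0, "ay": 0, "az": 0, "claw": 1}
    - {"dx": 0, "dy": 0, "dz": -4.0, "ax": 0, "ay": 0, "az": 0, "claw": 1}
    - {"dx": 0, "dy": 0, "dz": -4.0, "ax": 0, "ay": 0, "az": 0, "claw": 1}
    - {"dx": 0, "dy": 0, "dz": -4.0, "ax": 0, "ay": 0, "az": 0, "claw": 1}

```text
clock: 31.08
eef_pos: [480.6, -270.8, 26.1]
tool_rot: [-1.571, 0.0, -3.048]
force: [0.4, 0.1, -1.6]
width: 10.7
```

Emit:
servo_tool:
  increments:
    - {"dx": 0, "dy": 0, "dz": -0.15, "ax": 0, "ay": 0, "az": 0, "claw": 1}
    - {"dx": 0, "dy": 0, "dz": -0.25, "ax": 0, "ay": 0, "az": 0, "claw": 1}
    - {"dx": 0, "dy": 0, "dz": -0.25, "ax": 0, "ay": 0, "az": 0, "claw": 1}

```text
clock: 31.33
eef_pos: [480.6, -270.7, 23.7]
tool_rot: [-1.571, 0.0, -3.048]
force: [0.1, -0.3, -1.5]
width: 10.9
```

Emit:
servo_tool:
  increments:
    - {"dx": 0, "dy": 0, "dz": 0, "ax": 0, "ay": 0, "az": 0, "claw": 0.4}
    - {"dx": 0, "dy": 0, "dz": 0, "ax": 0, "ay": 0, "az": 0, "claw": 0.1}
    - {"dx": 0, "dy": 0, "dz": 0, "ax": 0, "ay": 0, "az": 0, "claw": 0.1}
    - {"dx": 0, "dy": 0, "dz": 0.8, "ax": 0, "ay": 0, "az": 0, "claw": 0.1}
    - {"dx": 0, "dy": 0, "dz": 3, "ax": 0, "ay": 0, "az": 0, "claw": 0}
    - {"dx": 0, "dy": 0, "dz": 6, "ax": 0, "ay": 0, "az": 0, "claw": 0}
    - {"dx": 0, "dy": 3, "dz": 9, "ax": 0, "ay": 0, "az": 0.1, "claw": 0}
    - {"dx": 0, "dy": 6, "dz": 12, "ax": 0, "ay": 0, "az": 0.2, "claw": 0}

```text
clock: 32.0
eef_pos: [480.1, -213.0, 144.2]
tool_rot: [-1.569, -0.0, -2.847]
force: [1.1, 0.9, 0.5]
width: 43.1
```

Emit:
servo_tool:
  increments:
    - {"dx": 0, "dy": 4, "dz": 0, "ax": 0, "ay": 0, "az": 0.12, "claw": -0.2}
    - {"dx": 0, "dy": 8, "dz": 0, "ax": 0, "ay": 0, "az": 0.24, "claw": -0.3}
    - {"dx": 0, "dy": 12, "dz": 0, "ax": 0, "ay": 0, "az": 0.36, "claw": -0.3}
    - {"dx": 0, "dy": 16, "dz": 0, "ax": 0, "ay": 0, "az": 0.48, "claw": -0.3}
    - {"dx": 0, "dy": 20, "dz": 0, "ax": 0, "ay": 0, "az": 0.6, "claw": -0.3}
    - {"dx": 0, "dy": 24, "dz": 0, "ax": 0, "ay": 0, "az": 0.72, "claw": -0.3}
    - {"dx": 0, "dy": 26, "dz": 0, "ax": 0, "ay": 0, "az": 0.84, "claw": -0.3}

```text
clock: 32.58
eef_pos: [480.4, 53.9, 143.5]
tool_rot: [-1.57, 0.003, -1.996]
force: [0.4, -0.5, 0.2]
width: 55.6
```

Run:
```python
from h import *
st()
im=snap('scene','s21'); snap('top','t21')
crop('s21',80,130,400,270,2.4,'c24')
```

```text
{'clock': 32.583, 'qpos': [-0.042, 0.533, -0.181, 2.059, 0.169, 0.561, -0.766], 'qd': [-0.188, 0.044, -0.343, -0.059, 0.375, 0.081, 0.627], 'tau': [1.007, -44.288, -0.005, -11.521, -0.346, 0.01, -0.974], 'eef_pos': [480.39, 53.897, 143.486], 'tool_rot': [-1.57, 0.003, -1.996], 'force': [0.417, -0.549, 0.233], 'torque': [0.02, 0.003, 0.036], 'width': 55.571}
```

View pics/c24.png

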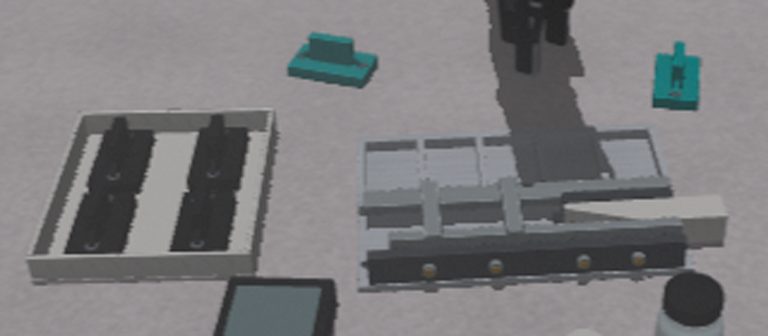

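View pics/t21.png

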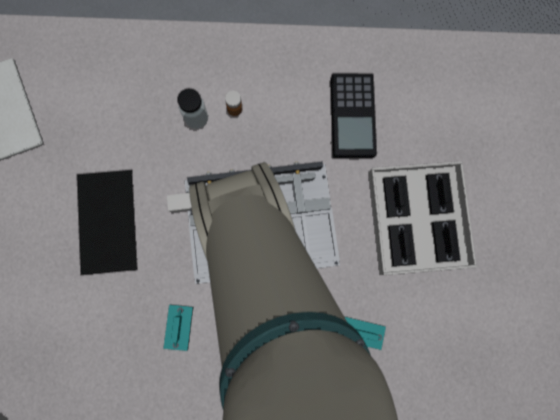

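Emit:
servo_tool:
  increments:
    - {"dx": 1.2, "dy": 2.5, "dz": 0, "ax": 0, "ay": 0, "az": 0.1, "claw": -0.3}
    - {"dx": 2.4, "dy": 5, "dz": 0, "ax": 0, "ay": 0, "az": 0.2, "claw": -0.3}
    - {"dx": 4, "dy": 8, "dz": 0, "ax": 0, "ay": 0, "az": 0.3, "claw": -0.3}
    - {"dx": 5.6, "dy": 11, "dz": 0, "ax": 0, "ay": 0, "az": 0.4, "claw": -0.3}
    - {"dx": 7, "dy": 14, "dz": 0, "ax": 0, "ay": 0, "az": 0.5, "claw": -0.3}
    - {"dx": 7.8, "dy": 15.3, "dz": 0, "ax": 0, "ay": 0, "az": 0.56, "claw": -0.3}
    - {"dx": 7.8, "dy": 15.3, "dz": -2, "ax": 0, "ay": 0, "az": 0.56, "claw": -0.3}
    - {"dx": 7.8, "dy": 15.3, "dz": -4, "ax": 0, "ay": 0, "az": 0.56, "claw": -0.3}

```text
clock: 33.35
eef_pos: [560.4, 201.8, 103.3]
tool_rot: [-1.567, 0.001, -1.449]
force: [0.6, -1.3, -0.4]
width: 55.6
```

Emit:
servo_tool:
  increments:
    - {"dx": 0, "dy": 0, "dz": -2, "ax": 0, "ay": 0, "az": 0, "claw": -0.3}
    - {"dx": 0, "dy": 0, "dz": -2, "ax": 0, "ay": 0, "az": 0, "claw": -0.3}
    - {"dx": 0, "dy": 0, "dz": -2, "ax": 0, "ay": 0, "az": 0, "claw": -0.3}

```text
clock: 33.6
eef_pos: [558.1, 199.7, 82.1]
tool_rot: [-1.573, -0.002, -1.45]
force: [-0.2, 0.1, 0.4]
width: 55.5
```

Run:
```python
from h import *
im=snap('wrist','w22'); st()
for X in [(90,190),(122,190),(90,145),(122,145)]: print(proj(im,[*fromfix(X),38]))
print(fromfix((106,168)),tofix(read_state()['eef_pos']))
```

```text
{'clock': 33.65, 'qpos': [-0.214, 0.755, -0.286, 1.795, 0.332, 0.638, -0.573], 'qd': [-0.001, -0.019, -0.012, -0.013, -0.0, -0.006, -0.001], 'tau': [0.012, -54.15, -3.338, -12.421, 0.013, 0.061, -0.007], 'eef_pos': [559.022, 200.459, 83.155], 'tool_rot': [-1.57, -0.001, -1.449], 'force': [1.078, 0.658, 0.077], 'torque': [0.017, -0.007, 0.013], 'width': 55.773}
[250.94943815 199.34405349]
[305.09931154 198.4511449 ]
[253.8802547  268.06827562]
[304.5036745 267.3065855]
[558.78178477 205.68445602] [105.51878066 162.79113854]
```

View pics/w22.png

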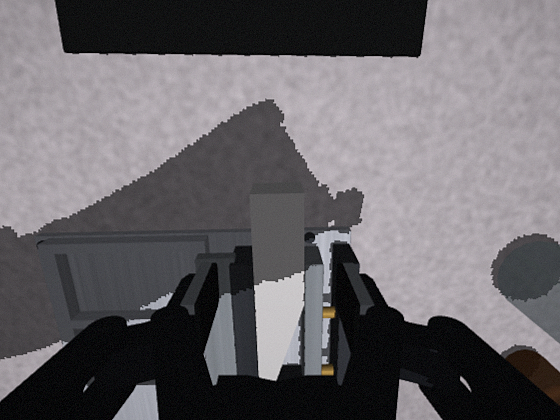

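Emit:
servo_tool:
  increments:
    - {"dx": -0.05, "dy": 0.65, "dz": -1, "ax": 0, "ay": 0, "az": 0.016, "claw": -0.3}
    - {"dx": -0.05, "dy": 0.65, "dz": -3, "ax": 0, "ay": 0, "az": 0.016, "claw": -0.3}
    - {"dx": -0.05, "dy": 0.65, "dz": -5, "ax": 0, "ay": 0, "az": 0.016, "claw": -0.3}
    - {"dx": -0.05, "dy": 0.65, "dz": -6.4, "ax": 0, "ay": 0, "az": 0.016, "claw": -0.3}
    - {"dx": -0.05, "dy": 0.65, "dz": -7.1, "ax": 0, "ay": 0, "az": 0.016, "claw": -0.3}
    - {"dx": -0.05, "dy": 0.65, "dz": -7.1, "ax": 0, "ay": 0, "az": 0.016, "claw": -0.3}
    - {"dx": -0.05, "dy": 0.65, "dz": -7.1, "ax": 0, "ay": 0, "az": 0.016, "claw": -0.3}

```text
clock: 34.23
eef_pos: [558.4, 208.2, 12.0]
tool_rot: [-1.57, 0.0, -1.431]
force: [-0.4, -0.3, 0.8]
width: 55.7
```

Run:
```python
from h import *
st();print(tofix(read_state()['eef_pos']))
```

```text
{'clock': 34.233, 'qpos': [-0.256, 0.866, -0.238, 1.812, 0.379, 0.508, -0.607], 'qd': [0.004, -0.017, -0.003, -0.006, -0.001, -0.001, 0.001], 'tau': [-0.055, -56.92, -3.027, -10.125, 0.011, 0.011, -0.007], 'eef_pos': [558.406, 208.24, 11.989], 'tool_rot': [-1.57, 0.0, -1.431], 'force': [-0.414, -0.285, 0.753], 'torque': [0.023, -0.006, -0.031], 'width': 55.744}
[105.97887989 170.58303583]
```

Close, then draw straight out along fixture +y.

Emit:
servo_tool:
  increments:
    - {"dx": 0, "dy": 0, "dz": 0, "ax": 0, "ay": 0, "az": 0, "claw": 0.2}
    - {"dx": 0, "dy": 0, "dz": 0, "ax": 0, "ay": 0, "az": 0, "claw": 1}
    - {"dx": 0, "dy": 0, "dz": 0, "ax": 0, "ay": 0, "az": 0, "claw": 1}
    - {"dx": 0, "dy": 0, "dz": 0, "ax": 0, "ay": 0, "az": 0, "claw": 1}
    - {"dx": 0, "dy": 0, "dz": 0, "ax": 0, "ay": 0, "az": 0, "claw": 1}
    - {"dx": 0, "dy": 0, "dz": 0, "ax": 0, "ay": 0, "az": 0, "claw": 1}
    - {"dx": 0, "dy": 0, "dz": 0, "ax": 0, "ay": 0, "az": 0, "claw": 1}

```text
clock: 34.82
eef_pos: [558.3, 208.2, 12.7]
tool_rot: [-1.57, 0.0, -1.432]
force: [-2.0, 1.0, 6.7]
width: 30.7
```

Emit:
servo_tool:
  increments:
    - {"dx": -0.1, "dy": 0.7, "dz": 0.05, "ax": 0, "ay": 0, "az": 0, "claw": 1}
    - {"dx": -0.2, "dy": 1.4, "dz": 0.05, "ax": 0, "ay": 0, "az": 0, "claw": 1}
    - {"dx": -0.33, "dy": 2.4, "dz": 0.05, "ax": 0, "ay": 0, "az": 0, "claw": 1}
    - {"dx": -0.47, "dy": 3.4, "dz": 0.05, "ax": 0, "ay": 0, "az": 0, "claw": 1}
    - {"dx": -0.61, "dy": 4.4, "dz": 0.05, "ax": 0, "ay": 0, "az": 0, "claw": 1}
    - {"dx": -0.75, "dy": 5.4, "dz": 0.05, "ax": 0, "ay": 0, "az": 0, "claw": 1}
    - {"dx": -0.83, "dy": 6, "dz": 0.05, "ax": 0, "ay": 0, "az": 0, "claw": 1}

```text
clock: 35.4
eef_pos: [549.8, 265.9, 12.2]
tool_rot: [-1.572, -0.003, -1.432]
force: [-0.6, -4.1, 2.3]
width: 30.8
```

Run:
```python
from h import *
st();print(tofix(read_state()['eef_pos']))
im=snap('scene','s23');crop('s23',215,165,450,265,3.3,'c25')
```

```text
{'clock': 35.4, 'qpos': [-0.356, 0.878, -0.232, 1.767, 0.357, 0.54, -0.677], 'qd': [-0.111, 0.02, 0.006, -0.061, -0.026, 0.04, -0.075], 'tau': [-1.505, -58.692, -5.52, -12.223, -0.713, -1.365, -0.082], 'eef_pos': [549.76, 265.895, 12.214], 'tool_rot': [-1.572, -0.003, -1.432], 'force': [-0.555, -4.072, 2.269], 'torque': [-1.267, -0.032, 0.158], 'width': 30.783}
[105.34715965 228.87961216]
```

View pics/c25.png

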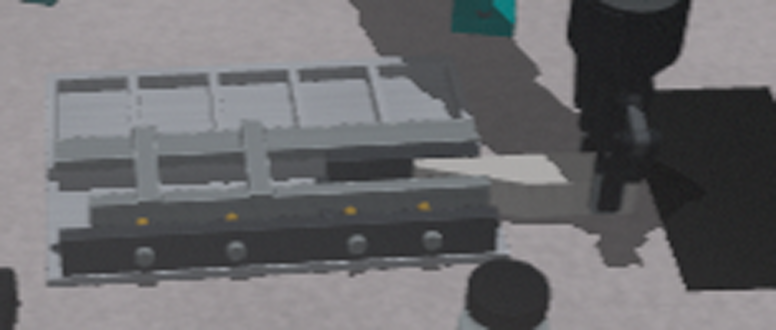

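Emit:
servo_tool:
  increments:
    - {"dx": -0.14, "dy": 1, "dz": 0, "ax": 0, "ay": 0, "az": 0, "claw": 1}
    - {"dx": -0.28, "dy": 2, "dz": 0, "ax": 0, "ay": 0, "az": 0, "claw": 1}
    - {"dx": -0.42, "dy": 3, "dz": 0, "ax": 0, "ay": 0, "az": 0, "claw": 1}
    - {"dx": -0.55, "dy": 4, "dz": 0, "ax": 0, "ay": 0, "az": 0, "claw": 1}
    - {"dx": -0.69, "dy": 5, "dz": 0, "ax": 0, "ay": 0, "az": 0, "claw": 1}
    - {"dx": -0.83, "dy": 6, "dz": 0, "ax": 0, "ay": 0, "az": 0, "claw": 1}
    - {"dx": -1, "dy": 7.2, "dz": 0, "ax": 0, "ay": 0, "az": 0, "claw": 1}
    - {"dx": -1, "dy": 7.2, "dz": 1, "ax": 0, "ay": 0, "az": 0, "claw": 1}

```text
clock: 36.12
eef_pos: [536.8, 344.7, 20.6]
tool_rot: [-1.573, 0.004, -1.427]
force: [-0.5, 1.4, -2.4]
width: 31.0
```

Run:
```python
from h import *
st();print(tofix(read_state()['eef_pos']))
im=snap('scene','s24');crop('s24',215,165,450,265,3.3,'c26')
im=snap('top','t24');crop('t24',60,150,340,285,2.8,'c27')
```

```text
{'clock': 36.117, 'qpos': [-0.47, 0.891, -0.24, 1.685, 0.323, 0.605, -0.748], 'qd': [0.067, -0.212, -0.055, 0.0, -0.044, 0.238, 0.069], 'tau': [2.676, -61.765, -1.165, -13.162, 0.369, -0.158, -0.197], 'eef_pos': [536.845, 344.727, 20.614], 'tool_rot': [-1.573, 0.004, -1.427], 'force': [-0.482, 1.419, -2.449], 'torque': [0.118, 0.026, -0.004], 'width': 31.012}
[103.39889245 308.7388372 ]
```

View pics/c26.png

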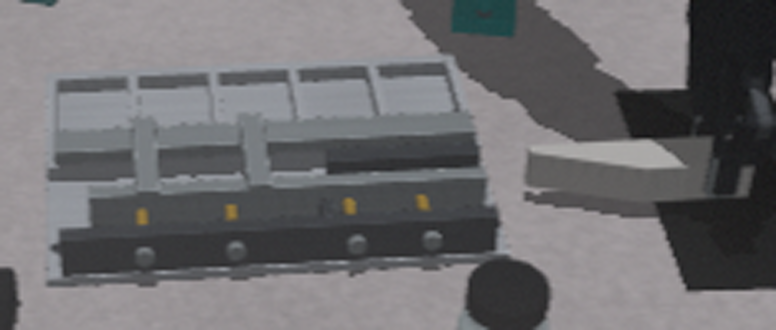

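View pics/c27.png

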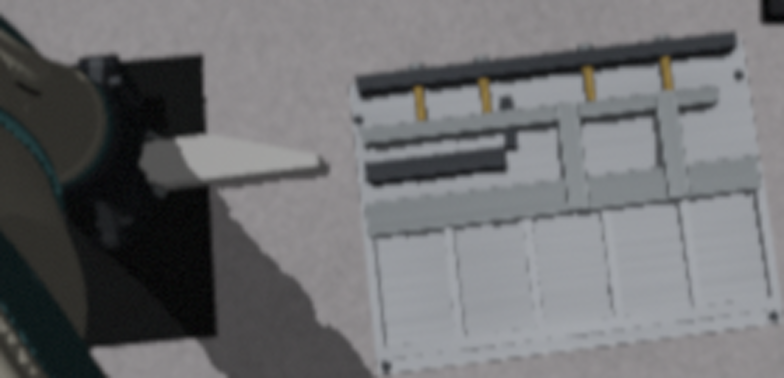

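Emit:
servo_tool:
  increments:
    - {"dx": 0, "dy": 0, "dz": 2, "ax": 0, "ay": 0, "az": 0, "claw": 1}
    - {"dx": 0, "dy": 0.2, "dz": 4.5, "ax": 0, "ay": 0, "az": 0.11, "claw": 1}
    - {"dx": -1, "dy": 0.4, "dz": 7, "ax": 0, "ay": 0, "az": 0.22, "claw": 1}
    - {"dx": -2, "dy": 0.6, "dz": 8, "ax": 0, "ay": 0, "az": 0.33, "claw": 1}
    - {"dx": -3, "dy": 0.8, "dz": 8, "ax": 0, "ay": 0, "az": 0.44, "claw": 1}
    - {"dx": -4, "dy": 1, "dz": 8, "ax": 0, "ay": 0, "az": 0.55, "claw": 1}
    - {"dx": -5, "dy": 1.2, "dz": 8, "ax": 0, "ay": 0, "az": 0.66, "claw": 1}
    - {"dx": -6, "dy": 1.2, "dz": 8, "ax": 0, "ay": 0, "az": 0.77, "claw": 1}

```text
clock: 36.88
eef_pos: [479.7, 351.3, 102.4]
tool_rot: [-1.57, -0.001, -0.657]
force: [-0.8, 1.0, -1.5]
width: 31.0
```

Emit:
servo_tool:
  increments:
    - {"dx": -0.5, "dy": 0, "dz": 0, "ax": 0, "ay": 0, "az": 0.11, "claw": 1}
    - {"dx": -1, "dy": 0, "dz": 0, "ax": 0, "ay": 0, "az": 0.22, "claw": 1}
    - {"dx": -1.3, "dy": 0, "dz": 0, "ax": 0, "ay": 0, "az": 0.33, "claw": 1}
    - {"dx": -1.3, "dy": 0, "dz": 0, "ax": 0, "ay": 0, "az": 0.44, "claw": 1}
    - {"dx": -1.3, "dy": 0, "dz": 0, "ax": 0, "ay": 0, "az": 0.55, "claw": 1}
    - {"dx": -1.3, "dy": 0, "dz": 0, "ax": 0, "ay": 0, "az": 0.66, "claw": 1}
    - {"dx": -1.3, "dy": 0, "dz": 0, "ax": 0, "ay": 0, "az": 0.77, "claw": 1}
    - {"dx": -1.3, "dy": 0, "dz": 0, "ax": 0, "ay": 0, "az": 0.77, "claw": 1}

```text
clock: 37.55
eef_pos: [467.2, 350.6, 101.8]
tool_rot: [-1.571, 0.0, 0.109]
force: [-0.0, -0.1, -1.7]
width: 30.7
```

Emit:
servo_tool:
  increments:
    - {"dx": 0, "dy": 0, "dz": -2, "ax": 0, "ay": 0, "az": 0, "claw": 1}
    - {"dx": 0, "dy": 0, "dz": -4, "ax": 0, "ay": 0, "az": 0, "claw": 1}
    - {"dx": 0, "dy": 0, "dz": -5.5, "ax": 0, "ay": 0, "az": 0, "claw": 1}
    - {"dx": 0, "dy": 0, "dz": -6, "ax": 0, "ay": 0, "az": 0, "claw": 1}
    - {"dx": 0, "dy": 0, "dz": -6, "ax": 0, "ay": 0, "az": 0, "claw": 1}
    - {"dx": 0, "dy": 0, "dz": -6, "ax": 0, "ay": 0, "az": 0, "claw": 1}

```text
clock: 38.05
eef_pos: [467.0, 351.9, 42.4]
tool_rot: [-1.571, -0.0, 0.107]
force: [0.6, -0.1, -1.3]
width: 31.0
```

Run:
```python
from h import *
st()
im=snap('scene','s25');crop('s25',370,130,500,260,4.5,'c28')
snap('wrist','w25')
```

```text
{'clock': 38.05, 'qpos': [-0.321, 0.874, -0.609, 1.831, 0.765, 0.687, 0.297], 'qd': [0.002, -0.017, -0.016, -0.009, 0.002, -0.0, 0.006], 'tau': [0.089, -55.876, -8.898, -10.555, 0.061, 0.026, -0.025], 'eef_pos': [466.959, 351.852, 42.404], 'tool_rot': [-1.571, -0.0, 0.107], 'force': [0.598, -0.139, -1.269], 'torque': [0.034, 0.016, 0.011], 'width': 30.977}
```

View pics/c28.png

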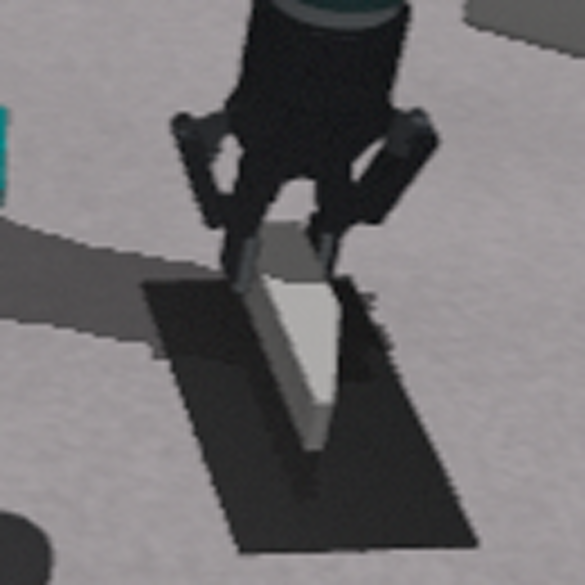

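View pics/w25.png

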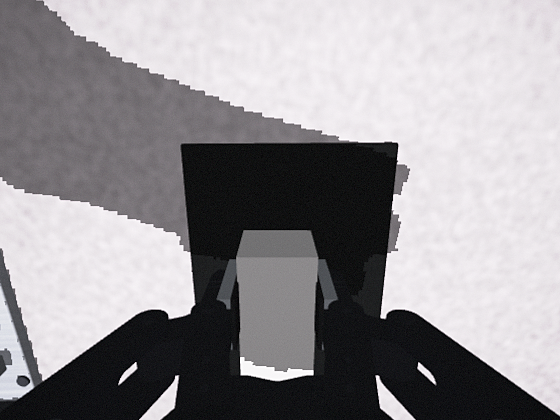

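Emit:
servo_tool:
  increments:
    - {"dx": 0, "dy": 0.4, "dz": -1, "ax": 0, "ay": 0, "az": 0, "claw": 1}
    - {"dx": 0, "dy": 0.4, "dz": -2, "ax": 0, "ay": 0, "az": 0, "claw": 1}
    - {"dx": 0, "dy": 0.4, "dz": -2.8, "ax": 0, "ay": 0, "az": 0, "claw": 1}
    - {"dx": 0, "dy": 0.4, "dz": -3.2, "ax": 0, "ay": 0, "az": 0, "claw": 1}
    - {"dx": 0, "dy": 0.4, "dz": -3.4, "ax": 0, "ay": 0, "az": 0, "claw": 1}
    - {"dx": 0, "dy": 0.4, "dz": -3.4, "ax": 0, "ay": 0, "az": 0, "claw": 1}

```text
clock: 38.65
eef_pos: [466.2, 355.4, 7.8]
tool_rot: [-1.572, 0.001, 0.108]
force: [0.7, 0.1, -0.4]
width: 30.8
```

Emit:
servo_tool:
  increments:
    - {"dx": 0, "dy": 0, "dz": -0.1, "ax": 0, "ay": 0, "az": 0, "claw": 1}
    - {"dx": 0, "dy": 0, "dz": -0.15, "ax": 0, "ay": 0, "az": 0, "claw": 1}
    - {"dx": 0, "dy": 0, "dz": -0.15, "ax": 0, "ay": 0, "az": 0, "claw": 1}

```text
clock: 38.9
eef_pos: [466.4, 355.5, 7.7]
tool_rot: [-1.572, -0.0, 0.108]
force: [-2.6, -2.4, 12.6]
width: 31.4
```

Emit:
servo_tool:
  increments:
    - {"dx": 0, "dy": 0, "dz": 0, "ax": 0, "ay": 0, "az": 0, "claw": 0.1}
    - {"dx": 0, "dy": 0, "dz": 0, "ax": 0, "ay": 0, "az": 0, "claw": -0.3}
    - {"dx": 0, "dy": 0, "dz": 0, "ax": 0, "ay": 0, "az": 0, "claw": -0.3}
    - {"dx": 0, "dy": 0, "dz": 0.2, "ax": 0, "ay": 0, "az": 0, "claw": -0.3}
    - {"dx": 0, "dy": 0, "dz": 2, "ax": 0, "ay": 0, "az": 0, "claw": -0.3}
    - {"dx": 0, "dy": 0, "dz": 5, "ax": 0, "ay": 0, "az": 0, "claw": -0.3}
    - {"dx": 0, "dy": 0, "dz": 9, "ax": 0, "ay": 0, "az": 0, "claw": -0.3}
    - {"dx": 0, "dy": 0, "dz": 13, "ax": 0, "ay": 0, "az": 0, "claw": -0.3}

```text
clock: 39.57
eef_pos: [465.9, 355.3, 137.1]
tool_rot: [-1.572, 0.002, 0.109]
force: [1.0, 0.4, -0.7]
width: 55.6
```

Emit:
servo_tool:
  increments:
    - {"dx": 0, "dy": -3, "dz": 3, "ax": 0, "ay": 0, "az": 0, "claw": -0.3}
    - {"dx": 0, "dy": -6, "dz": 6, "ax": 0, "ay": 0, "az": 0, "claw": -0.3}
    - {"dx": 0, "dy": -9, "dz": 8, "ax": 0, "ay": 0, "az": 0, "claw": -0.3}
    - {"dx": 0, "dy": -12, "dz": 9, "ax": 0, "ay": 0, "az": 0, "claw": -0.3}
    - {"dx": 0, "dy": -15, "dz": 9, "ax": 0, "ay": 0, "az": 0, "claw": -0.3}
    - {"dx": 0, "dy": -15, "dz": 9, "ax": 0, "ay": 0, "az": 0, "claw": -0.3}
    - {"dx": 0, "dy": -15, "dz": 9, "ax": 0, "ay": 0, "az": 0, "claw": -0.3}

```text
clock: 40.15
eef_pos: [467.2, 203.5, 226.5]
tool_rot: [-1.572, -0.0, 0.104]
force: [0.4, 0.6, 0.6]
width: 55.3
```

Run:
```python
from h import *
st()
im=snap('scene','s26');crop('s26',80,150,490,270,1.9,'c29')
snap('top','t26')
```

```text
{'clock': 40.15, 'qpos': [0.097, 0.551, -0.843, 1.894, 0.512, 0.927, 0.683], 'qd': [-0.049, 0.019, -0.027, -0.023, -0.007, -0.012, -0.006], 'tau': [1.655, -42.658, -7.373, -15.673, 0.13, 0.219, 0.066], 'eef_pos': [467.186, 203.48, 226.524], 'tool_rot': [-1.572, -0.0, 0.104], 'force': [0.43, 0.632, 0.621], 'torque': [0.061, -0.015, -0.013], 'width': 55.319}
```

View pics/c29.png

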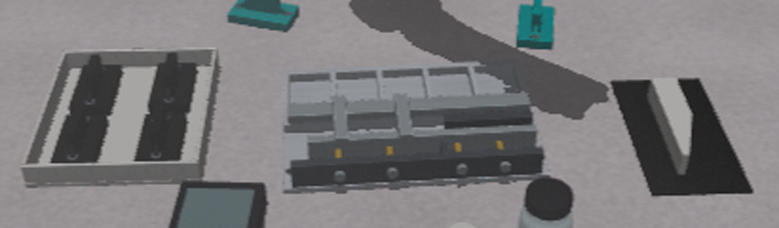

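View pics/t26.png

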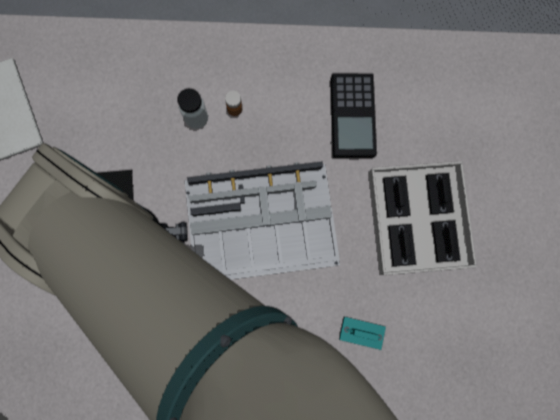

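Run:
```python
from h import *
crop('s26',395,180,480,260,7,'c30')
a=load('t0' if 0 else 'top0')['color'][155:230,240:345]; b=load('t26')['color'][155:230,240:345]
cv2.imwrite('pics/c31.png',cv2.resize(np.vstack([a,b])[:,:,::-1],None,fx=4,fy=4,interpolation=cv2.INTER_CUBIC))
```

```text
(no output)
```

View pics/c30.png

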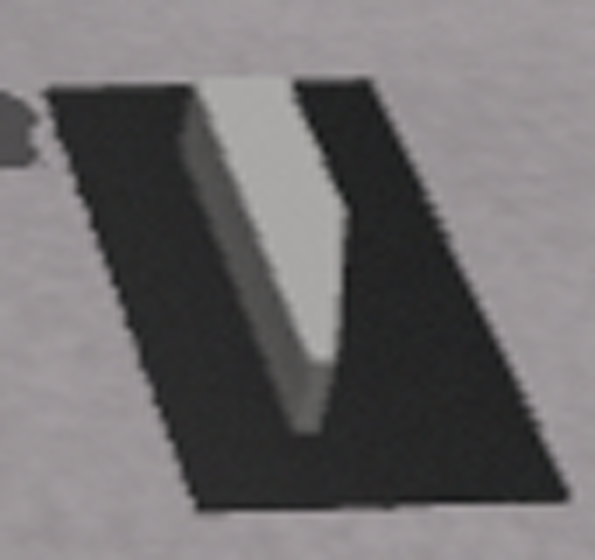

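View pics/c31.png

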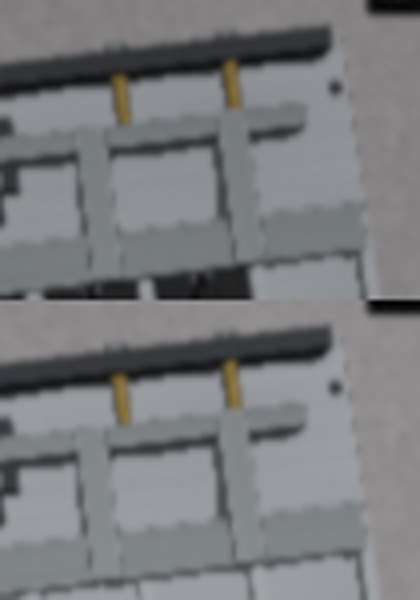

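The wedge lies flat and fully on its mat, and the keeper is back where it was at the start. Four brackets stand in the tray and the nest is empty, so I'm handing in the job.

Run:
```python
from h import *
st(); print(finish_job())
```

```text
{'clock': 40.25, 'qpos': [0.093, 0.552, -0.844, 1.893, 0.512, 0.926, 0.683], 'qd': [-0.025, 0.008, -0.008, -0.007, 0.0, 0.001, 0.001], 'tau': [1.108, -42.53, -7.708, -15.919, 0.063, 0.077, 0.002], 'eef_pos': [466.686, 206.443, 226.551], 'tool_rot': [-1.57, -0.0, 0.108], 'force': [0.109, 0.988, 0.61], 'torque': [0.057, 0.02, 0.036], 'width': 55.714}
the job is handed in; nothing more can be done
None
```

I finished the job and handed it in at about 40 s of the 210 s allowed. The system gave no verdict.

- **Wedge in:** I pushed the wedge into the channel until it stopped moving against a push of about 15 N. I then let go, and it held the keeper open by itself.
- **Brackets:** Four were present; the cavity at fixture y −120 was empty from the start. All four now stand rib up in the tray with nothing stacked, and the nest is empty.
- **Wedge out:** I drew the wedge out and laid it flat on its mat. The keeper closed again: its position in the last top picture matches the one taken before I started.

In the last pictures the bottle, vial and handset were in their starting places. The arm stopped clear of everything, about 225 mm above the bench. I saw no knocked part or slackened grip, and no check failed. At the very end the arm hid the mat from the top camera, so I judged the wedge's final position from the scene camera only.

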